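Take a demountable transformer apart and put its parts away in their fitted trays

ROBOT

A 6-joint arm with a two-finger parallel gripper is mounted at the origin on the work surface. World frame = base frame: x ahead of the robot, y to its left, z up, the work surface at z = 0. Lengths are in mm, angles in rad, forces in N, time in s.
With the tool pointing down it reaches from about 275 to 775 mm from the base axis. Payload 14.6 kg.
Tool frame: the origin (TCP) lies at the very end of the fingers, on their centre line; the grasp point (between the pads) lies 19 mm behind it; z points along the fingers, y is the direction in which the jaws open and shut (so a half turn about z gives the same grasp; the last joint's range is limited). The gripper opens to 85 mm and grips with 20 to 120 N. Pads are 22 mm wide; open, the fingers measure 114 mm over their backs; the gripper's body (76 mm by 85 mm) begins 54 mm behind the grasp point. The pads swing forward as they close: fully open they stand 13 mm farther back than shut.
Start: joints at [1.163, 0.263, -0.048, 1.259, 0, 1.415], TCP at [131.315, 508.315, 231.278] pointing down, gripper open.
Joint ranges: [-2.65, 2.65], [-0.89, 1.7], [-1.18, 1.37], [-2.13, 2.11], [-1.35, 1.29], [-3.14, 3.14]. Speed limits (rad/s): [1.89, 1.89, 2.57, 2.79, 3.14, 3.14].

INTERFACE

Orientations are given as a unit quaternion [w, x, y, z].
In Python, from rig import * gives the robot as it stands.
- The arm moves only by the tool apply_moves, never from a script. Its argument "series" is a list of rows, each an object with "delta_pos": the shift along the tool's x, y, z in cm, a list of three; "spin": the turn about the tool's z in rad. In form: [{"delta_pos": [dx, dy, dz], "spin": spin}, ...]. A call has 1 to 10 rows; each row shifts and turns the pose as measured when the row begins, along the tool's axes as they then stand; what a row does not reach is not made up. A row lasts 1/12 s, in which the tool goes at most 41.7 mm and 7.16 degrees, less where a joint would pass 70% of its speed; a pose out of reach is approached as far as the arm can. A call is refused whole if a number of a shift passes 4.17 or a number of a turn 0.125, either way. A call with a gripper value outside its range is refused whole. "grip" is the gripper's target within -1 to 1 (shut at 1, half-way at 0, fully open at -1), set as the call begins (left out, the last holds). The fingers move at their own pace and stop on an object; the grip force is fixed at half the most. Time passes only in rows, so rows that do not move let the fingers close. It gives the time, the measured TCP pose, the force and the opening at its end, in the units of the state.
- read_state(): the state, without advancing time (a new reading comes with each control period).
- camera(name): name is "scene" or "top" or "wrist"; returns (picture, depth): 420x560x3 uint8, red, green, blue; 420x560 float32, mm along the optical axis (not along the pixel's ray), 0 where there is no reading.
- calibration(name): a dict with "fx", "fy", "cx", "cy" (pixels), "k1" (the pictures are not rectified: a ray, as slopes to the right and down, at radius r is drawn at 1 + k1 r^2 times it, then the intrinsics apply), "R" (3x3) and "t" (3): a world point X has camera coordinates R X + t. Camera axes: x right, y down, z forward; pixel columns grow to the right and rows downward; lengths in mm; the calibration is good to about 2 mm. A picture is of the moment at which its call begins: read the wrist's pose just before it. calibration takes no time and is no camera call; for the wrist camera it gives the pose at the moment of the call.
- finish_job(): hands the job in, once; it reports no verdict.
The state is a dict: "clock": time; "joints": joint angles; "dq": joint speeds; "tau": joint torques, N m; "position": TCP position; "tool_rot": TCP orientation; "wrist_force": force on the tool from outside, world axes, zero at the start; "wrist_torque": the same for the moment, N m; "finger_gap": finger opening in mm.
Only numpy, scipy, OpenCV 4.12 (cv2) and the standard library are available. Lean on these libraries where they do the work, as an engineer would, in place of code of your own. Each camera call takes 0.05 s, during which the arm holds its last target. There are 200 camera calls.

TASK

Take the demountable transformer apart and put it away: lift the iron yoke bar off the top of the core, then lift the three coils up off its two legs, and set each part into the foam tray cut out for it: the bar in the long narrow tray, the large square coil in the large square one, the round coil in the round one and the small square coil in the small square one. Lower each part gently until it sits flat on the floor of its cut-out, the same way up as it stood; do not drop anything, and leave the multimeter and the clamp bow where they lie.

Things in the scene. Friction and masses are not known exactly. Their poses are not given: they have to be found in the camera images.
- yoke: Dark laminated-iron bar 20 (x) x 96 (y) x 20 (z) mm, 290 g, loose across the tops of the two core legs, underside 90 mm above the bench. The core below is fixed: legs 20 x 20 mm, 38 mm either side of the bar's middle along y, tops at 90 mm, in a holder 40 x 122 mm, top at 32 mm, on a board 84 x 150 mm, 12 mm high. No coil comes off before the bar is gone. Origin: centre of the underside; z up.
- large_coil: Large square coil: copper winding between light grey square end plates 60 x 60 mm, 30 mm high, square 24 mm bore, 350 g. Sits low on one core leg (either one), underside 32 mm above the bench; the small coil may stand on it. Origin: centre of the underside, on the bore axis; z up along the leg, x and y parallel to its sides, x across the line of the legs at the start.
- round_coil: Round coil: copper winding between light grey round end plates 56 mm in diameter, 30 mm high, round 33 mm bore, 300 g. Sits low on the other core leg, underside 32 mm above the bench; the small coil may stand on it. Origin: centre of the underside, on the bore axis; z up along the leg, x across the line of the legs at the start.
- small_coil: Small square coil: like the large one but 40 x 40 mm and 26 mm high, square 24 mm bore, 160 g. Stands on top of the large or the round coil, on the same leg, underside 62 mm above the bench; take it off before the coil under it. Origin: centre of the underside, on the bore axis; z up, x and y parallel to its sides, x across the line of the legs at the start.
- yoke_tray: Long narrow tray for the yoke bar: block of dark foam 60 (x) x 136 (y) mm with a teal-floored cut-out. Recess: 36 (x) x 112 (y) mm, 7 mm deep with its floor 15 mm above the tray's underside; the block is 22 mm high. Fixed to the bench for the job. Origin: centre of the underside, on the middle of the recess; z up, y along the cut-out.
- large_tray: Large square tray for the large square coil: block of dark foam 100 x 100 mm with a teal-floored cut-out. Recess: 76 x 76 mm, 7 mm deep with its floor 15 mm above the tray's underside; the block is 22 mm high. Fixed to the bench for the job. Origin: centre of the underside, on the middle of the recess; z up, x and y parallel to its sides.
- round_tray: Round tray for the round coil: square block of dark foam 96 x 96 mm with a round teal-floored cut-out. Recess: 72 mm in diameter, 7 mm deep with its floor 15 mm above the tray's underside; the block is 22 mm high. Fixed to the bench for the job. Origin: centre of the underside, on the middle of the recess; z up.
- small_tray: Small square tray for the small square coil: block of dark foam 80 x 80 mm with a teal-floored cut-out. Recess: 54 x 54 mm, 7 mm deep with its floor 15 mm above the tray's underside; the block is 22 mm high. Fixed to the bench for the job. Origin: centre of the underside, on the middle of the recess; z up, x and y parallel to its sides.
- multimeter: Bystander: black handheld multimeter lying face up beyond the transformer as the robot sees it, 150 (x) x 76 (y) x 34 mm. Origin: centre of the underside. Leave it alone.
- clamp_bow: Bystander: aluminium clamp bow of the transformer, lying on the bench to the left as the robot sees it, about 147 (x) x 60 (y) mm and 18 mm high. Origin: on the bench, in the middle of its two arms. Leave it alone.
There are look-alikes about, which are no part of the job. Leave any blue, green or yellow look-alike of the small_coil alone.

How it is judged (in metres and radians):
At the end, for the whole second after the job is handed in: Each of the four parts lies flat in the cut-out of its own tray: its axis within 12 mm of the tray's middle, its underside no more than 3.5 mm above the cut-out's floor, the same way up as it stood and within 7 degrees of level, released and at rest (horizontal distance between yoke and yoke_tray below 0.012 m and z of yoke in the frame of yoke_tray below 0.0185 m and angle between each of yoke, large_coil, round_coil, small_coil's own z axis and vertical below 0.12 rad and linear speed of each of yoke, large_coil, round_coil, small_coil below 0.02 m/s and angular speed of each of yoke, large_coil, round_coil, small_coil below 0.3 rad/s and horizontal distance between large_coil and large_tray below 0.012 m and z of large_coil in the frame of large_tray below 0.0185 m and horizontal distance between round_coil and round_tray below 0.012 m and z of round_coil in the frame of round_tray below 0.0185 m and horizontal distance between small_coil and small_tray below 0.012 m and z of small_coil in the frame of small_tray below 0.0185 m); the robot touches nothing.
It fails at once if a part of the transformer is dropped or thrown (faster than 0.6 m/s with the fingers off it) ((linear speed of yoke above 0.6 m/s and contact force between the fingers and yoke below 0.05 N) or (linear speed of large_coil above 0.6 m/s and contact force between the fingers and large_coil below 0.05 N) or (linear speed of round_coil above 0.6 m/s and contact force between the fingers and round_coil below 0.05 N) or (linear speed of small_coil above 0.6 m/s and contact force between the fingers and small_coil below 0.05 N)).
It fails at once if the multimeter is moved by more than 20 mm (distance of multimeter from where it was at the start of the episode above 0.02 m).
It fails at once if the clamp bow is moved by more than 20 mm (distance of clamp_bow from where it was at the start of the episode above 0.02 m).
It also fails if it takes over 125 s, if anything falls off the work surface, if the arm or the gripper's body presses on something with over 40 N, if the wrist force passes 120 N, or if a joint passes its speed limit or range.

## Working session

There is one attempt and no reset: what is moved stays moved. The work goes in short steps, Python scripts to look and compute and a tool call to move; the robot and the scene stay as the last step left them, time stands still between calls to the robot, and variables do not carry over. Pictures are saved under pics/ and viewed, about 12 in all and at most 16, crops included, and the job is handed in when it is done.

Besides the shell and the picture viewer there is one more tool, called after "Call:" as name(argument=value, ...), one argument or row to a line, values as JSON. apply_moves: Moves the arm, as the interface text tells. Its arguments: {"type":"object","properties":{"series":{"type":"array","items":{"type":"object","properties":{"delta_pos":{"type":"array","items":{"type":"number"}},"spin":{"type":"number"}}}},"grip":{"type":"number"}},"required":["series"]}

```bash
mkdir -p pics; ls; cat > h.py <<'E'
from rig import *
import numpy as np, cv2
def snap(n,f):
    c=calibration(n); p,d=camera(n); cv2.imwrite(f'pics/{f}.png',p[:,:,::-1]); np.savez(f'pics/{f}.npz',p=p,d=d,**{k:np.array(v) for k,v in c.items()}); return p,d,c
def load(f):
    z=np.load(f'pics/{f}.npz'); return z['p'],z['d'],{k:z[k] for k in z.files if k not in 'pd'}
def rays(c,uv):
    uv=np.array(uv,float).reshape(-1,2); q=(uv-[c['cx'],c['cy']])/[c['fx'],c['fy']]; s=q.copy()
    for _ in range(20): s=q/(1+c['k1']*(s**2).sum(1,keepdims=True))
    return np.c_[s,np.ones(len(s))]
def onplane(c,uv,z):
    R=np.array(c['R']);t=np.array(c['t']);C=-R.T@t; w=rays(c,uv)@R
    return C+w*((z-C[2])/w[:,2])[:,None]
def cloud(c,d):
    v,u=np.mgrid[:d.shape[0],:d.shape[1]]; r=rays(c,np.c_[u.ravel(),v.ravel()])*d.reshape(-1,1)
    X=(r-np.array(c['t']))@np.array(c['R']); X[d.ravel()==0]=np.nan; return X.reshape(*d.shape,3)
def project(c,X):
    q=np.array(X).reshape(-1,3)@np.array(c['R']).T+c['t']; s=q[:,:2]/q[:,2:]; s=s*(1+c['k1']*(s**2).sum(1,keepdims=True))
    return s*[c['fx'],c['fy']]+[c['cx'],c['cy']]
E
python3 - <<'E'
from h import *
print(read_state())
for n in ['scene','top']:
    p,d,c=snap(n,n+'0'); print(n,{k:np.round(v,3).tolist() for k,v in c.items()})
E
```

```text
pics
{'clock': 0.0, 'joints': array([ 1.16271654e+00,  2.63547374e-01, -4.89826591e-02,  1.25939580e+00,
       -2.25093238e-05,  1.41547814e+00]), 'dq': array([-4.70344620e-04, -7.86604874e-04, -8.52389062e-04, -3.76173134e-04,
        3.35852946e-05, -8.07735706e-04]), 'tau': array([-3.86062165e-03, -6.37598562e+01,  3.84570730e+01,  1.34865887e-02,
       -3.01574464e-04, -3.27622149e-05]), 'position': array([131.19356769, 508.0392554 , 230.79564571]), 'tool_rot': array([-1.46184268e-04,  1.26044615e-01,  9.92024413e-01, -5.45624158e-04]), 'wrist_force': array([ 0.27350988,  0.36404188, -0.16914564]), 'wrist_torque': array([-0.00507093,  0.00444516,  0.04683164]), 'finger_gap': 85.52984466311212}
scene {'fx': 396.28, 'fy': 396.28, 'cx': 274.471, 'cy': 210.326, 'k1': 0.025, 'R': [[-0.595, 0.803, -0.02], [0.545, 0.385, -0.744], [-0.59, -0.454, -0.667]], 't': [270.628, -296.445, 1339.193]}
top {'fx': 527.517, 'fy': 527.517, 'cx': 267.569, 'cy': 214.106, 'k1': -0.141, 'R': [[0.016, -1.0, -0.004], [-0.996, -0.016, -0.092], [0.092, 0.005, -0.996]], 't': [85.674, 619.864, 1358.717]}
```

View pics/top0.png

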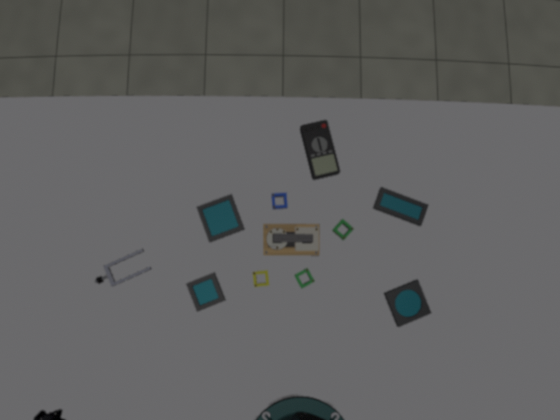

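View pics/scene0.png

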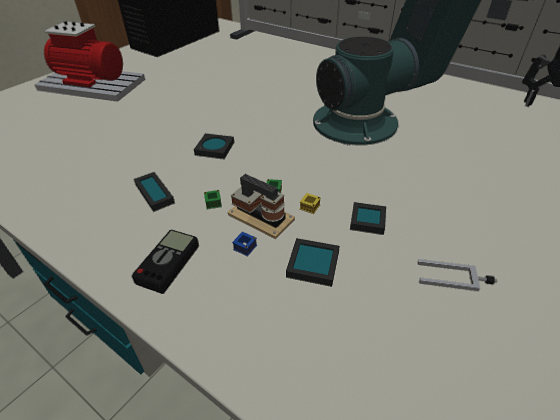

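```bash
cat > m.py <<'E'
from h import *
p,d,c=load('top0')
hsv=cv2.cvtColor(p,cv2.COLOR_RGB2HSV)
m=cv2.inRange(hsv,(85,110,50),(100,255,255)); m[370:]=0
for k in cv2.findContours(m,cv2.RETR_EXTERNAL,cv2.CHAIN_APPROX_NONE)[0]:
    if cv2.contourArea(k)<150: continue
    W=onplane(c,k.reshape(-1,2),15)[:,:2].astype(np.float32)
    r=cv2.minAreaRect(W); print('teal',k.reshape(-1,2).mean(0),np.round(r[0],1),np.round(r[1],1),round(r[2],1))
X=cloud(c,d)
# whole scene heights near transformer
def top(f,lo,hi,zr):
    pass
z=X[...,2]; ok=(np.hypot(X[...,0]-500,X[...,1])<500)
P=onplane(c,[[291,239]],100)[0]; print('xf',P)
near=np.hypot(X[...,0]-P[0],X[...,1]-P[1])<110
mm=(near&(z>102)&(z<120)).astype(np.uint8)
k=max(cv2.findContours(mm,cv2.RETR_EXTERNAL,cv2.CHAIN_APPROX_NONE)[0],key=cv2.contourArea)
r=cv2.minAreaRect(onplane(c,k.reshape(-1,2),110)[:,:2].astype(np.float32)); print('yoke',r, np.nanmedian(z[mm>0]))
for n,(u,v) in dict(tl=(221,218),ts=(206,292),ty=(401,206),tr=(408,303)).items(): print(n,X[v,u])
E
python3 m.py; python3 - <<'E'
from h import *
p,_,_=load('top0'); q,_,_=load('scene0')
a=cv2.resize(p[185:295,235:365],None,fx=4,fy=4,interpolation=cv2.INTER_CUBIC)
b=cv2.resize(q[165:260,195:330],None,fx=4,fy=4,interpolation=cv2.INTER_CUBIC)
h=max(a.shape[0],b.shape[0]);pad=lambda i:cv2.copyMakeBorder(i,0,h-i.shape[0],0,0,cv2.BORDER_CONSTANT)
o=np.hstack([pad(a),pad(b)]); o=cv2.resize(o,(800,int(o.shape[0]*800/o.shape[1])))
cv2.imwrite('pics/crop0.png',np.clip(o[:,:,::-1].astype(float)*1.8,0,255).astype(np.uint8))
E
```

```text
teal [407.59459459 302.97297297] [ 388.9 -279.2] [68.8 67.6] 0.2
teal [205.01428571 291.55714286] [412.1 257. ] [53.7 53.1] 22.9
teal [220.14851485 217.62376238] [608.6 221.8] [75.6 75.6] 21.1
teal [400.95833333 205.9375    ] [ 647.5 -261.6] [111.1  35.4] 70.5
xf [550.63487033  35.84690171 100.        ]
yoke ((552.7274780273438, 31.28762435913086), (19.75583839416504, 93.84593200683594), 0.8497750759124756) 110.77302419478954
tl [607.25208745 218.96220959  16.67473945]
ts [411.32358003 253.93256454  19.13712075]
ty [ 647.09327014 -261.99707506   15.29209646]
tr [ 389.17294478 -279.47201323   18.83681207]
```

View pics/crop0.png

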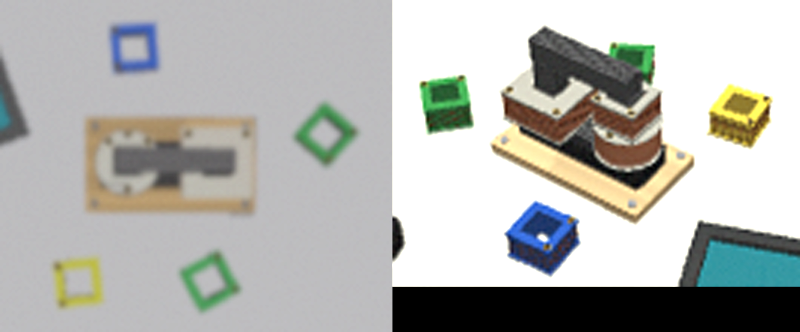

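Candidates for the coils, top-picture pixels:
- The transformer's own coils are at (291,239): the round one on the left (+y) leg with the small square one on it, and the large square one on the right (−y) leg.
- The look-alikes are blue (280,201), green (342,229), green (305,278) and yellow (261,278).

The crop shows the copper and grey small coil on the round coil under the +y end of the bar, so I choose that one. Yoke centre is about (553,31) and runs along y.

```bash
cat > plan.py <<'E'
import sys
from h import *
from scipy.spatial.transform import Rotation as Ro
def pose():
    s=read_state(); q=s['tool_rot']; R=Ro.from_quat([q[1],q[2],q[3],q[0]]).as_matrix(); return np.array(s['position']),R,s
def yaw(R): return np.arctan2(R[1,1],R[0,1])
def plan(x,y,z,yw,n=None,step=38):
    p,R,s=pose(); D=np.array([x,y,z])-p; w=(np.radians(yw)-yaw(R)+np.pi)%(2*np.pi)-np.pi
    n=n or int(np.ceil(max(np.linalg.norm(D)/step,abs(w)/.115,1)))
    print('now',p.round(1),'yaw',np.degrees(yaw(R)).round(2),'tilt',np.degrees(np.arccos(-R[2,2])).round(2),'D',D.round(1),'w',w.round(3),'n',n,'j',s['joints'].round(2))
    for i in range(n):
        t=yaw(R)+w*i/n; c,q=np.cos(t),np.sin(t)
        ty=np.array([c,q,0]); tx=np.array([-q,c,0])*-1*-1  # y x z(down)
        tx=np.cross(ty,[0,0,-1]); d=D/n/10
        print('{"delta_pos":[%.2f,%.2f,%.2f],"spin":%.3f}'%(d@tx,d@ty,-d[2],-w/n),end=',')
    print()
if __name__=='__main__':
    a=[float(v) for v in sys.argv[1:]]; plan(*a[:4],n=int(a[4]) if len(a)>4 else None)
E
python3 plan.py 553 31 240 0
```

```text
now [131.2 508.1 230.9] yaw 75.52 tilt 0.06 D [ 421.8 -477.1    9.1] w -1.318 n 17 j [ 1.16  0.26 -0.05  1.26 -0.    1.42]
{"delta_pos":[-3.10,-2.10,-0.05],"spin":0.078},{"delta_pos":[-3.26,-1.85,-0.05],"spin":0.078},{"delta_pos":[-3.39,-1.59,-0.05],"spin":0.078},{"delta_pos":[-3.50,-1.32,-0.05],"spin":0.078},{"delta_pos":[-3.60,-1.05,-0.05],"spin":0.078},{"delta_pos":[-3.67,-0.77,-0.05],"spin":0.078},{"delta_pos":[-3.71,-0.48,-0.05],"spin":0.078},{"delta_pos":[-3.74,-0.19,-0.05],"spin":0.078},{"delta_pos":[-3.74,0.10,-0.05],"spin":0.078},{"delta_pos":[-3.73,0.39,-0.05],"spin":0.078},{"delta_pos":[-3.68,0.68,-0.05],"spin":0.078},{"delta_pos":[-3.62,0.96,-0.05],"spin":0.078},{"delta_pos":[-3.54,1.24,-0.05],"spin":0.078},{"delta_pos":[-3.43,1.51,-0.05],"spin":0.078},{"delta_pos":[-3.30,1.77,-0.05],"spin":0.078},{"delta_pos":[-3.16,2.02,-0.05],"spin":0.078},{"delta_pos":[-2.99,2.26,-0.05],"spin":0.078},
```

Call:
apply_moves(
  series=[
    {"delta_pos":[-3.1,-2.1,-0.05],"spin":0.078},
    {"delta_pos":[-3.26,-1.85,-0.05],"spin":0.078},
    {"delta_pos":[-3.4,-1.6,-0.05],"spin":0.078},
    {"delta_pos":[-3.5,-1.3,-0.05],"spin":0.078},
    {"delta_pos":[-3.6,-1.05,-0.05],"spin":0.078},
    {"delta_pos":[-3.67,-0.77,-0.05],"spin":0.078},
    {"delta_pos":[-3.7,-0.5,-0.05],"spin":0.078},
    {"delta_pos":[-3.74,-0.2,-0.05],"spin":0.078},
    {"delta_pos":[-3.74,0.1,-0.05],"spin":0.078},
    {"delta_pos":[-3.7,0.4,-0.05],"spin":0.078},
  ],
  grip=-1,
)

```text
clock: 0.93
position: [379.6, 215.9, 233.3]
tool_rot: [-0.001, 0.503, 0.864, -0.002]
wrist_force: [-0.1, 0.7, -1.2]
finger_gap: 85.6
```

```bash
python3 plan.py 553 31 240 0 10
```

```text
now [379.6 215.9 233.3] yaw 29.55 tilt 0.26 D [ 173.4 -184.9    6.7] w -0.516 n 10 j [ 0.33  0.11 -0.24  1.22 -0.    1.39]
{"delta_pos":[-2.46,0.60,-0.07],"spin":0.052},{"delta_pos":[-2.43,0.72,-0.07],"spin":0.052},{"delta_pos":[-2.39,0.85,-0.07],"spin":0.052},{"delta_pos":[-2.34,0.97,-0.07],"spin":0.052},{"delta_pos":[-2.29,1.09,-0.07],"spin":0.052},{"delta_pos":[-2.23,1.21,-0.07],"spin":0.052},{"delta_pos":[-2.17,1.32,-0.07],"spin":0.052},{"delta_pos":[-2.09,1.43,-0.07],"spin":0.052},{"delta_pos":[-2.02,1.53,-0.07],"spin":0.052},{"delta_pos":[-1.94,1.64,-0.07],"spin":0.052},
```

Call:
apply_moves(
  series=[
    {"delta_pos":[-2.46,0.6,-0.07],"spin":0.052},
    {"delta_pos":[-2.43,0.72,-0.07],"spin":0.052},
    {"delta_pos":[-2.4,0.85,-0.07],"spin":0.052},
    {"delta_pos":[-2.34,0.97,-0.07],"spin":0.052},
    {"delta_pos":[-2.3,1.1,-0.07],"spin":0.052},
    {"delta_pos":[-2.23,1.2,-0.07],"spin":0.052},
    {"delta_pos":[-2.17,1.3,-0.07],"spin":0.052},
    {"delta_pos":[-2.1,1.43,-0.07],"spin":0.052},
    {"delta_pos":[-2.0,1.53,-0.07],"spin":0.052},
    {"delta_pos":[-1.94,1.64,-0.07],"spin":0.052},
  ],
)

```text
clock: 1.77
position: [556.3, 13.1, 238.3]
tool_rot: [-0.002, 0.721, 0.693, -0.004]
wrist_force: [0.3, 0.8, -0.2]
finger_gap: 85.1
```

```bash
python3 - <<'E'
from h import *
p,d,c=snap('wrist','w1'); print({k:np.round(v,3).tolist() for k,v in c.items()}); print(-np.array(c['R']).T@c['t'])
E
python3 plan.py 553 31 240 0
```

```text
{'fx': 313.694, 'fy': 313.694, 'cx': 281.694, 'cy': 210.918, 'k1': -0.07, 'R': [[0.999, -0.038, -0.008], [-0.034, -0.944, 0.328], [-0.02, -0.327, -0.945]], 't': [-553.058, -14.634, 401.261]}
[560.16393512  96.24625221 379.54061599]
now [559.   10.  237.7] yaw -2.57 tilt 0.47 D [-6.  21.   2.3] w 0.045 n 1 j [-0.13  0.33  0.06  1.31 -0.    1.49]
{"delta_pos":[2.07,-0.69,-0.23],"spin":-0.045},
```

View pics/w1.png

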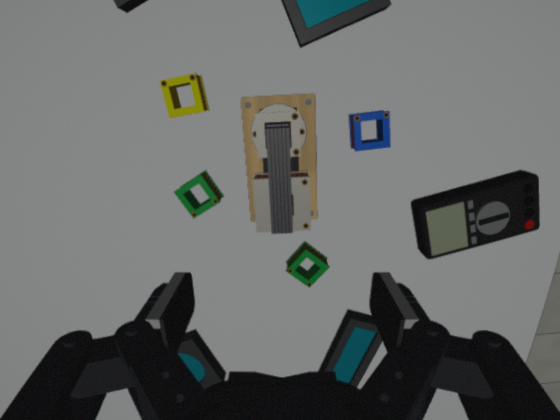

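The wrist view shows the yoke bar from (278,122) to (283,235). The round coil with the small one on it is at (278,132), the large coil at (283,205), and the look-alikes stand well apart.

```bash
cat > yoke.py <<'E'
from h import *
import sys
f=sys.argv[1]
p,d,c=load(f); X=cloud(c,d); z=X[...,2]
near=(abs(X[...,0]-553)<60)&(abs(X[...,1]-31)<90)
mm=(near&(z>101)&(z<120)).astype(np.uint8)
k=max(cv2.findContours(mm,cv2.RETR_EXTERNAL,cv2.CHAIN_APPROX_NONE)[0],key=cv2.contourArea)
print('yoke',cv2.minAreaRect(onplane(c,k.reshape(-1,2),110)[:,:2].astype(np.float32)),np.nanmedian(z[mm>0]))
for lo,hi,h in [(82,96,88),(56,72,62)]:
    mm=(near&(z>lo)&(z<hi)).astype(np.uint8)
    for k in cv2.findContours(mm,cv2.RETR_EXTERNAL,cv2.CHAIN_APPROX_NONE)[0]:
        if cv2.contourArea(k)<150: continue
        print(lo,cv2.contourArea(k),k.reshape(-1,2).mean(0).round(),cv2.minAreaRect(onplane(c,k.reshape(-1,2),h)[:,:2].astype(np.float32)))
a=p[80:250,220:340]; cv2.imwrite('pics/%sc.png'%f,cv2.resize(a,None,fx=3.4,fy=3.4,interpolation=cv2.INTER_CUBIC)[:,:,::-1])
E
python3 yoke.py w1
```

```text
yoke ((553.38427734375, 29.296159744262695), (19.983184814453125, 95.63397216796875), 0.15748177468776703) 108.91066062449016
82 956.0 [278. 132.] ((552.9671630859375, 68.56768798828125), (40.08477020263672, 40.407135009765625), 0.7172601819038391)
56 778.0 [261. 204.] ((532.1641845703125, -6.570894241333008), (16.799909591674805, 60.080448150634766), 0.2844034433364868)
56 903.5 [301. 203.] ((573.884033203125, -6.134979248046875), (19.684432983398438, 60.4011344909668), 0.13496066629886627)
56 214.0 [277. 109.] ((552.7167358398438, 92.39710998535156), (38.95439910888672, 8.5347900390625), 0.610819935798645)
```

View pics/w1c.png

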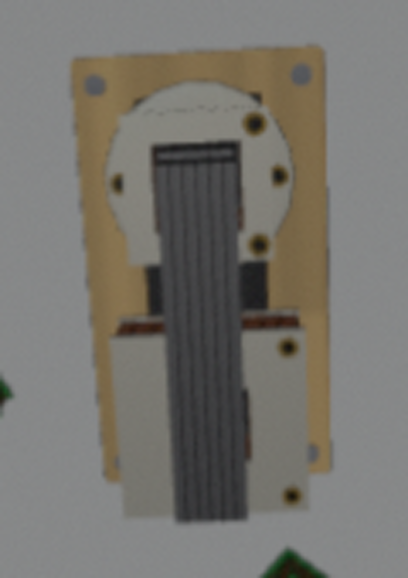

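```bash
python3 plan.py 553.3 30 130 0 5
```

```text
now [559.   10.  237.7] yaw -2.57 tilt 0.47 D [  -5.7   20.  -107.7] w 0.045 n 5 j [-0.13  0.33  0.06  1.31 -0.    1.49]
{"delta_pos":[0.39,-0.13,2.15],"spin":-0.009},{"delta_pos":[0.40,-0.13,2.15],"spin":-0.009},{"delta_pos":[0.40,-0.12,2.15],"spin":-0.009},{"delta_pos":[0.40,-0.12,2.15],"spin":-0.009},{"delta_pos":[0.40,-0.12,2.15],"spin":-0.009},
```

Call:
apply_moves(
  series=[
    {"delta_pos":[0.4,-0.13,2.15],"spin":-0.009},
    {"delta_pos":[0.4,-0.13,2.15],"spin":-0.009},
    {"delta_pos":[0.4,-0.12,2.15],"spin":-0.009},
    {"delta_pos":[0.4,-0.12,2.15],"spin":-0.009},
    {"delta_pos":[0.4,-0.12,2.15],"spin":-0.009},
    {"delta_pos":[0,0,0],"spin":0},
  ],
)

```text
clock: 2.32
position: [554.1, 27.1, 124.5]
tool_rot: [-0.001, 0.708, 0.706, -0.004]
wrist_force: [-1.1, -0.4, -0.1]
finger_gap: 85.4
```

```bash
python3 plan.py 553.3 30 100 0 3
```

```text
now [554.1  27.1 124.5] yaw -0.22 tilt 0.51 D [ -0.8   2.9 -24.5] w 0.004 n 3 j [-0.1   0.37 -0.18  1.02 -0.01  1.48]
{"delta_pos":[0.10,-0.03,0.82],"spin":-0.001},{"delta_pos":[0.10,-0.03,0.82],"spin":-0.001},{"delta_pos":[0.10,-0.03,0.82],"spin":-0.001},
```

Call:
apply_moves(
  series=[
    {"delta_pos":[0.1,-0.03,0.8],"spin":0},
    {"delta_pos":[0.1,-0.03,0.8],"spin":0},
    {"delta_pos":[0.08,-0.03,0.6],"spin":0},
    {"delta_pos":[0,0,0],"spin":0},
  ],
)

```text
clock: 2.65
position: [553.6, 29.8, 102.4]
tool_rot: [-0.001, 0.709, 0.706, -0.004]
wrist_force: [0.5, 0.2, 0.4]
finger_gap: 85.3
```

```bash
python3 plan.py 553.3 30 100 0 1
```

```text
now [553.6  29.8 102.4] yaw -0.25 tilt 0.48 D [-0.3  0.2 -2.4] w 0.004 n 1 j [-0.09  0.39 -0.22  0.97 -0.01  1.48]
{"delta_pos":[0.02,-0.03,0.24],"spin":-0.004},
```

Call:
apply_moves(
  series=[
    {"delta_pos":[0.02,-0.03,0.2],"spin":0},
    {"delta_pos":[0,0,0]},
    {"delta_pos":[0,0,0]},
    {"delta_pos":[0,0,0]},
    {"delta_pos":[0,0,0]},
    {"delta_pos":[0,0,0]},
    {"delta_pos":[0,0,0]},
    {"delta_pos":[0,0,0]},
  ],
  grip=1,
)

```text
invalid input
```

Call:
apply_moves(
  series=[
    {"delta_pos":[0.02,-0.03,0.2],"spin":0},
    {"delta_pos":[0,0,0],"spin":0},
    {"delta_pos":[0,0,0],"spin":0},
    {"delta_pos":[0,0,0],"spin":0},
    {"delta_pos":[0,0,0],"spin":0},
    {"delta_pos":[0,0,0],"spin":0},
    {"delta_pos":[0,0,0],"spin":0},
    {"delta_pos":[0,0,0],"spin":0},
  ],
  grip=1,
)

```text
clock: 3.32
position: [554.8, 29.5, 102.8]
tool_rot: [0.001, 0.709, 0.705, -0.003]
wrist_force: [0.9, -0.5, -3.7]
finger_gap: 17.8
```

Call:
apply_moves(
  series=[
    {"delta_pos":[0,0,0],"spin":0},
    {"delta_pos":[0,0,0],"spin":0},
    {"delta_pos":[0,0,0],"spin":0},
    {"delta_pos":[0,0,-0.5],"spin":0},
    {"delta_pos":[0,0,-1],"spin":0},
    {"delta_pos":[0,0,-1],"spin":0},
    {"delta_pos":[0,0,0],"spin":0},
  ],
)

```text
clock: 3.9
position: [553.9, 29.7, 128.4]
tool_rot: [-0.0, 0.709, 0.705, -0.004]
wrist_force: [0.2, 0.2, -2.7]
finger_gap: 17.9
```

```bash
python3 - <<'E'
from h import *
s=read_state(); print(s['finger_gap'],s['wrist_force'],s['wrist_torque'])
p,d,c=snap('wrist','w2')
E
python3 plan.py 647.5 -261.6 100 -19.5; python3 yoke.py w2
```

```text
17.8758875146561 [ 0.17073153  0.24939603 -2.74217975] [ 0.03843156 -0.04097786  0.01716504]
now [553.7  29.8 127.6] yaw -0.29 tilt 0.46 D [  93.8 -291.4  -27.6] w -0.335 n 9 j [-0.09  0.37 -0.18  1.03 -0.01  1.49]
{"delta_pos":[-3.23,1.06,0.31],"spin":0.037},{"delta_pos":[-3.19,1.18,0.31],"spin":0.037},{"delta_pos":[-3.14,1.30,0.31],"spin":0.037},{"delta_pos":[-3.09,1.41,0.31],"spin":0.037},{"delta_pos":[-3.04,1.53,0.31],"spin":0.037},{"delta_pos":[-2.98,1.64,0.31],"spin":0.037},{"delta_pos":[-2.92,1.75,0.31],"spin":0.037},{"delta_pos":[-2.85,1.86,0.31],"spin":0.037},{"delta_pos":[-2.78,1.96,0.31],"spin":0.037},
yoke ((553.1712036132812, 75.21625518798828), (1.0711380243301392, 20.84266471862793), 89.80517578125) 117.43748357603837
82 466.0 [281. 170.] ((552.9973754882812, 75.35824584960938), (8.347867965698242, 20.09296989440918), 89.79580688476562)
82 2057.5 [281. 175.] ((553.0615844726562, 69.17637634277344), (39.8577995300293, 39.41795349121094), 0.7622972130775452)
56 493.5 [250. 249.] ((530.5711669921875, 9.880048751831055), (13.643667221069336, 28.612455368041992), 0.5540976524353027)
56 595.0 [314. 249.] ((576.032470703125, 10.127298355102539), (14.917327880859375, 29.615705490112305), 1.0765362977981567)
56 183.0 [317. 170.] ((577.9552612304688, 69.31417846679688), (4.715910911560059, 29.345537185668945), 1.6305021047592163)
56 655.5 [281. 140.] ((553.0926513671875, 90.96369171142578), (42.66023635864258, 10.621633529663086), 0.6454613208770752)
```

View pics/w2.png

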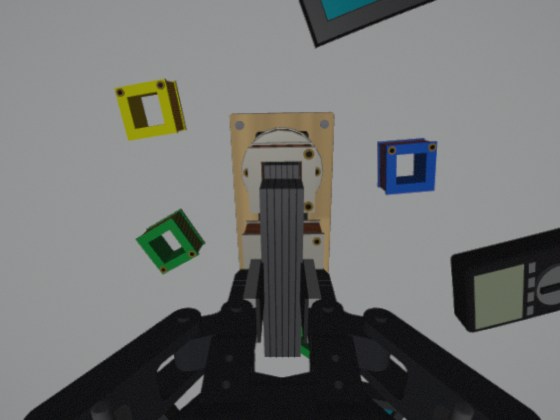

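The yoke is held and clear, with 2.7 N on the wrist, against 2.8 N for its weight. Carrying it to the long tray.

Call:
apply_moves(
  series=[
    {"delta_pos":[-2.5,0.9,-0.3],"spin":0.037},
    {"delta_pos":[-3.2,1.2,-0.1],"spin":0.037},
    {"delta_pos":[-3.14,1.3,0],"spin":0.037},
    {"delta_pos":[-3.1,1.4,0],"spin":0.037},
    {"delta_pos":[-3.04,1.53,0],"spin":0.037},
    {"delta_pos":[-3.0,1.64,0],"spin":0.037},
    {"delta_pos":[-2.9,1.75,0],"spin":0.037},
    {"delta_pos":[-2.8,1.86,0.3],"spin":0.037},
    {"delta_pos":[-1.5,1.0,0.3],"spin":0.03},
    {"delta_pos":[-0.5,0.4,0],"spin":0},
  ],
)

```text
clock: 4.78
position: [643.1, -255.5, 119.5]
tool_rot: [-0.003, 0.817, 0.576, -0.005]
wrist_force: [-0.5, 0.7, -4.1]
finger_gap: 18.3
```

```bash
cat > tray.py <<'E'
from h import *
import sys
f=sys.argv[1]; p,d,c=snap('wrist',f)
hsv=cv2.cvtColor(p,cv2.COLOR_RGB2HSV); m=cv2.inRange(hsv,(85,110,50),(100,255,255))
for k in cv2.findContours(m,cv2.RETR_EXTERNAL,cv2.CHAIN_APPROX_NONE)[0]:
    if cv2.contourArea(k)<300: continue
    r=cv2.minAreaRect(onplane(c,k.reshape(-1,2),15)[:,:2].astype(np.float32)); print('teal',k.reshape(-1,2).mean(0).round(),np.round(r[0],1),np.round(r[1],1),round(r[2],1))
E
python3 tray.py w3; python3 plan.py 647.5 -261.6 60 -19.5
```

```text
teal [ 51. 311.] [ 386.9 -281.7] [67.6 67.2] 72.8
teal [299. 194.] [ 648.9 -256.3] [96.5 36.8] 70.5
now [ 643.2 -255.7  119.5] yaw -19.53 tilt 0.7 D [  4.3  -5.9 -59.5] w 0.001 n 2 j [-0.49  0.6   0.21  1.19 -0.01  1.42]
{"delta_pos":[-0.21,0.30,2.97],"spin":-0.000},{"delta_pos":[-0.21,0.30,2.97],"spin":-0.000},
```

Call:
apply_moves(
  series=[
    {"delta_pos":[-0.23,0.25,1.5],"spin":0},
    {"delta_pos":[-0.23,0.25,1.8],"spin":0},
    {"delta_pos":[0,0,1.8],"spin":0},
    {"delta_pos":[0,0,1.2],"spin":0},
    {"delta_pos":[0,0,0.6],"spin":0},
    {"delta_pos":[0,0,0],"spin":0},
  ],
)

```text
clock: 5.33
position: [644.6, -257.9, 46.5]
tool_rot: [-0.004, 0.815, 0.58, -0.006]
wrist_force: [0.0, 0.5, -3.4]
finger_gap: 17.8
```

```bash
python3 plan.py 647 -262.3 28 -19.5
```

```text
now [ 644.6 -257.9   46.5] yaw -19.14 tilt 0.79 D [  2.4  -4.4 -18.5] w -0.006 n 1 j [-0.5   0.65  0.1   1.03 -0.01  1.41]
{"delta_pos":[-0.34,0.38,1.85],"spin":0.006},
```

Call:
apply_moves(
  series=[
    {"delta_pos":[-0.34,0.38,0.2],"spin":0.006},
    {"delta_pos":[-0.1,0.1,0.4],"spin":0},
    {"delta_pos":[0,0,0.5],"spin":0},
    {"delta_pos":[0,0,0.4],"spin":0},
    {"delta_pos":[0,0,0.2],"spin":0},
    {"delta_pos":[0,0,0],"spin":0},
  ],
)

```text
clock: 5.83
position: [648.8, -263.1, 30.5]
tool_rot: [-0.003, 0.816, 0.578, -0.005]
wrist_force: [0.4, 0.2, -3.0]
finger_gap: 17.8
```

```bash
python3 plan.py 647 -262.3 28 -19.5
```

```text
now [ 648.8 -263.1   30.5] yaw -19.37 tilt 0.64 D [-1.8  0.8 -2.5] w -0.002 n 1 j [-0.5   0.67  0.09  1.   -0.01  1.41]
{"delta_pos":[0.02,-0.20,0.25],"spin":0.002},
```

Call:
apply_moves(
  series=[
    {"delta_pos":[0,-0.15,0.15],"spin":0},
    {"delta_pos":[0,0,0.15],"spin":0},
    {"delta_pos":[0,0,0.1],"spin":0},
    {"delta_pos":[0,0,0.1],"spin":0},
  ],
)

```text
clock: 6.17
position: [647.5, -262.8, 27.7]
tool_rot: [-0.002, 0.816, 0.578, -0.004]
wrist_force: [-4.3, 2.8, 9.9]
finger_gap: 17.6
```

Call:
apply_moves(
  series=[
    {"delta_pos":[0,0,0],"spin":0},
    {"delta_pos":[0,0,0],"spin":0},
    {"delta_pos":[0,0,0],"spin":0},
    {"delta_pos":[0,0,0],"spin":0},
    {"delta_pos":[0,0,-0.5],"spin":0},
    {"delta_pos":[0,0,-2],"spin":0},
    {"delta_pos":[0,0,-3.5],"spin":0},
    {"delta_pos":[0,0,-3.5],"spin":0},
    {"delta_pos":[0,0,-3.5],"spin":0},
    {"delta_pos":[0,0,-2],"spin":0},
  ],
  grip=-1,
)

```text
clock: 7.0
position: [646.6, -261.2, 181.1]
tool_rot: [-0.005, 0.816, 0.578, -0.006]
wrist_force: [0.7, 0.1, -0.3]
finger_gap: 85.4
```

```bash
python3 - <<'E'
from h import *
p,d,c=snap('wrist','w4'); X=cloud(c,d); z=X[...,2]
m=((np.hypot(X[...,0]-647,X[...,1]+262)<75)&(z>29)&(z<42)).astype(np.uint8)
k=max(cv2.findContours(m,cv2.RETR_EXTERNAL,cv2.CHAIN_APPROX_NONE)[0],key=cv2.contourArea)
print(cv2.minAreaRect(onplane(c,k.reshape(-1,2),35)[:,:2].astype(np.float32)),np.nanmedian(z[m>0]))
E
python3 plan.py 553.2 68.8 150 0.4
```

```text
((646.9298095703125, -262.9082336425781), (94.34539794921875, 19.99146270751953), 70.9473648071289) 33.88790160724835
now [ 647.5 -261.7  184.2] yaw -19.38 tilt 0.67 D [-94.3 330.5 -34.2] w 0.345 n 10 j [-0.5   0.6   0.37  1.36 -0.01  1.41]
{"delta_pos":[2.80,-1.99,0.34],"spin":-0.035},{"delta_pos":[2.87,-1.89,0.34],"spin":-0.035},{"delta_pos":[2.94,-1.79,0.34],"spin":-0.035},{"delta_pos":[3.00,-1.69,0.34],"spin":-0.035},{"delta_pos":[3.05,-1.58,0.34],"spin":-0.035},{"delta_pos":[3.10,-1.47,0.34],"spin":-0.035},{"delta_pos":[3.15,-1.37,0.34],"spin":-0.035},{"delta_pos":[3.20,-1.26,0.34],"spin":-0.035},{"delta_pos":[3.24,-1.15,0.34],"spin":-0.035},{"delta_pos":[3.28,-1.03,0.34],"spin":-0.035},
```

View pics/w4.png

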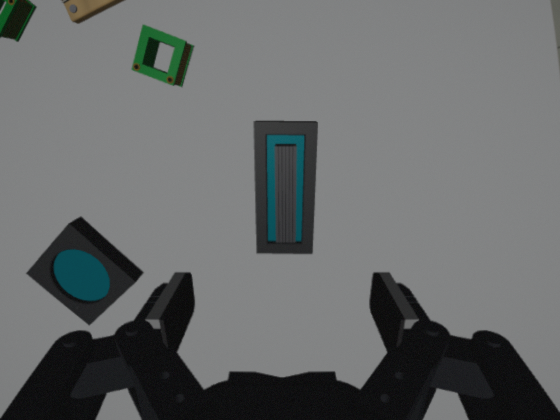

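The yoke lies flat in the middle of the cut-out (285,193): it measures (646.9,−262.9) against a tray middle of about (647,−262), top 34 mm. Next is the small coil.

Call:
apply_moves(
  series=[
    {"delta_pos":[2.8,-2.0,0.0],"spin":-0.035},
    {"delta_pos":[2.87,-1.9,0.1],"spin":-0.035},
    {"delta_pos":[2.94,-1.8,0.2],"spin":-0.035},
    {"delta_pos":[3.0,-1.7,0.3],"spin":-0.035},
    {"delta_pos":[3.05,-1.6,0.3],"spin":-0.035},
    {"delta_pos":[3.1,-1.47,0.3],"spin":-0.035},
    {"delta_pos":[3.15,-1.4,0.3],"spin":-0.035},
    {"delta_pos":[3.2,-1.26,0.3],"spin":-0.035},
    {"delta_pos":[2.5,-0.9,0.3],"spin":-0.035},
    {"delta_pos":[1.0,-0.3,0.3],"spin":-0.035},
  ],
)

```text
clock: 7.88
position: [556.4, 45.8, 162.6]
tool_rot: [0.001, 0.7, 0.715, -0.002]
wrist_force: [0.8, -0.4, -0.3]
finger_gap: 85.8
```

```bash
cat > coils.py <<'E'
from h import *
import sys
f=sys.argv[1]; p,d,c=snap('wrist',f); X=cloud(c,d); z=X[...,2]
near=(abs(X[...,0]-553)<60)&(abs(X[...,1]-31)<90)
for lo,hi,h in [(82,96,88),(56,68,62)]:
    mm=(near&(z>lo)&(z<hi)).astype(np.uint8)
    for k in cv2.findContours(mm,cv2.RETR_EXTERNAL,cv2.CHAIN_APPROX_NONE)[0]:
        if cv2.contourArea(k)<150: continue
        print(lo,cv2.contourArea(k),k.reshape(-1,2).mean(0).round(),cv2.minAreaRect(onplane(c,k.reshape(-1,2),h)[:,:2].astype(np.float32)))
E
python3 coils.py w5;python3 plan.py 553.2 68.8 120 0.4
```

```text
82 614.0 [278. 282.] ((553.7083129882812, -5.912928581237793), (19.388763427734375, 23.92486572265625), 1.3602497577667236)
82 2908.0 [279. 190.] ((553.0035400390625, 69.25823974609375), (39.940242767333984, 39.86534881591797), 1.252772331237793)
56 3164.5 [279. 267.] ((553.6790161132812, -5.988882064819336), (60.05739974975586, 61.53371810913086), 0.7330226302146912)
56 718.0 [279. 170.] ((553.3894653320312, 75.60676574707031), (40.91062927246094, 54.59889221191406), 89.166748046875)
now [556.1  46.3 162.1] yaw 1.42 tilt 0.31 D [ -2.9  22.5 -42.1] w -0.018 n 2 j [-0.06  0.35 -0.11  1.11 -0.    1.49]
{"delta_pos":[1.13,-0.12,2.10],"spin":0.009},{"delta_pos":[1.13,-0.13,2.10],"spin":0.009},
```

View pics/w5.png

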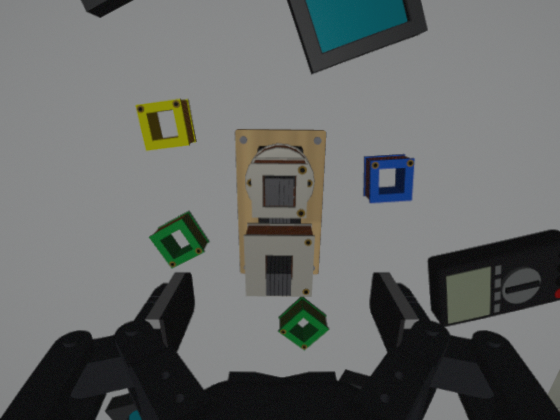

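The small coil (279,190) is copper and grey, standing on the round one, with the leg visible through its bore. Its centre is (553.0,69.2). The two green ones, the blue and the yellow are left alone.

Call:
apply_moves(
  series=[
    {"delta_pos":[1.1,-0.13,1.5],"spin":0.009},
    {"delta_pos":[1.1,-0.13,2.0],"spin":0.004},
    {"delta_pos":[0.2,-0.04,2.0],"spin":0},
    {"delta_pos":[0,0,1.2],"spin":0},
    {"delta_pos":[0,0,0.3],"spin":0},
    {"delta_pos":[0,0,0],"spin":0},
  ],
)

```text
clock: 8.43
position: [554.9, 68.7, 90.6]
tool_rot: [0.002, 0.703, 0.711, -0.002]
wrist_force: [0.4, -0.2, -0.0]
finger_gap: 85.5
```

```bash
python3 plan.py 553.0 69.2 70 0.6
```

```text
now [554.9  68.7  90.6] yaw 0.68 tilt 0.33 D [ -1.9   0.5 -20.6] w -0.001 n 1 j [-0.02  0.4  -0.24  0.93 -0.01  1.54]
{"delta_pos":[0.06,-0.19,2.06],"spin":0.001},
```

Call:
apply_moves(
  series=[
    {"delta_pos":[0.05,-0.15,0.7],"spin":0},
    {"delta_pos":[0,-0.05,0.7],"spin":0},
    {"delta_pos":[0,0,0.4],"spin":0},
    {"delta_pos":[0,0,0.1],"spin":0},
    {"delta_pos":[0,0,0],"spin":0},
  ],
)

```text
clock: 8.85
position: [554.7, 67.2, 71.8]
tool_rot: [0.004, 0.704, 0.71, -0.001]
wrist_force: [-0.5, 0.1, -0.6]
finger_gap: 84.9
```

```bash
python3 plan.py 553.0 69.2 70 0.6
```

```text
now [554.7  67.2  71.8] yaw 0.55 tilt 0.42 D [-1.7  2.  -1.8] w 0.001 n 1 j [-0.02  0.41 -0.27  0.88 -0.01  1.54]
{"delta_pos":[0.20,-0.17,0.18],"spin":-0.001},
```

Call:
apply_moves(
  series=[
    {"delta_pos":[0.2,-0.2,0.1],"spin":0},
    {"delta_pos":[0,-0.05,0],"spin":0},
    {"delta_pos":[0,0,0],"spin":0},
  ],
)

```text
clock: 9.1
position: [552.3, 69.2, 71.3]
tool_rot: [0.004, 0.704, 0.71, -0.0]
wrist_force: [-0.4, -0.6, -0.5]
finger_gap: 85.3
```

```bash
python3 plan.py 553.0 69.2 70 0.6;python3 plan.py 553.0 69.2 70 0.6
```

```text
now [552.3  69.2  71.3] yaw 0.54 tilt 0.45 D [ 0.7 -0.  -1.3] w 0.001 n 1 j [-0.02  0.41 -0.28  0.87 -0.01  1.54]
{"delta_pos":[-0.01,0.07,0.13],"spin":-0.001},
now [552.3  69.2  71.3] yaw 0.54 tilt 0.45 D [ 0.7 -0.  -1.3] w 0.001 n 1 j [-0.02  0.41 -0.28  0.87 -0.01  1.54]
{"delta_pos":[-0.01,0.07,0.13],"spin":-0.001},
```

Call:
apply_moves(
  series=[
    {"delta_pos":[0,0.06,0.05],"spin":0},
    {"delta_pos":[0,0,0],"spin":0},
    {"delta_pos":[0,0,0],"spin":0},
    {"delta_pos":[0,0,0],"spin":0},
    {"delta_pos":[0,0,0],"spin":0},
    {"delta_pos":[0,0,0],"spin":0},
    {"delta_pos":[0,0,0],"spin":0},
    {"delta_pos":[0,0,0],"spin":0},
  ],
  grip=1,
)

```text
clock: 9.77
position: [553.2, 69.4, 71.8]
tool_rot: [0.004, 0.704, 0.711, -0.0]
wrist_force: [-0.9, -0.1, -0.5]
finger_gap: 37.4
```

Call:
apply_moves(
  series=[
    {"delta_pos":[0,0,-0.3],"spin":0},
    {"delta_pos":[0,0,-0.8],"spin":0},
    {"delta_pos":[0,0,-1.2],"spin":0},
    {"delta_pos":[0,0,-1.5],"spin":0},
    {"delta_pos":[0,0,-1.5],"spin":0},
    {"delta_pos":[0,0,-1.2],"spin":0},
    {"delta_pos":[0,0,-0.5],"spin":0},
  ],
)

```text
clock: 10.35
position: [551.9, 69.8, 146.1]
tool_rot: [0.003, 0.704, 0.711, -0.001]
wrist_force: [0.3, -0.7, -1.7]
finger_gap: 37.3
```

```bash
python3 coils.py w6; python3 plan.py 412 257 120 22.5; tail -0 plan.py; python3 -c "
from h import *
s=read_state();print(s['wrist_force'],s['wrist_torque'],s['finger_gap'])"
```

```text
82 150.0 [284. 330.] ((553.820556640625, -15.166033744812012), (19.71175193786621, 5.898494720458984), 0.3864734172821045)
82 414.5 [284. 223.] ((553.0756225585938, 75.45443725585938), (19.245941162109375, 10.976252555847168), 0.4889930486679077)
56 550.5 [281. 276.] ((551.8870849609375, 17.500450134277344), (35.48015213012695, 12.332243919372559), 0.45784899592399597)
56 1645.5 [283. 208.] ((552.6965942382812, 77.96717834472656), (54.6445198059082, 38.8205451965332), 1.61137855052948)
now [552.2  69.9 146.5] yaw 0.56 tilt 0.43 D [-140.2  187.1  -26.5] w 0.383 n 7 j [-0.02  0.35 -0.15  1.06 -0.01  1.54]
{"delta_pos":[2.69,-1.98,0.38],"spin":-0.055},{"delta_pos":[2.80,-1.83,0.38],"spin":-0.055},{"delta_pos":[2.89,-1.67,0.38],"spin":-0.055},{"delta_pos":[2.98,-1.51,0.38],"spin":-0.055},{"delta_pos":[3.06,-1.34,0.38],"spin":-0.055},{"delta_pos":[3.13,-1.18,0.38],"spin":-0.055},{"delta_pos":[3.19,-1.00,0.38],"spin":-0.055},
[ 0.37361819 -0.35118486  0.44602044] [ 0.00029093 -0.03855517  0.00394665] 37.35771208282509
```

View pics/w6.png

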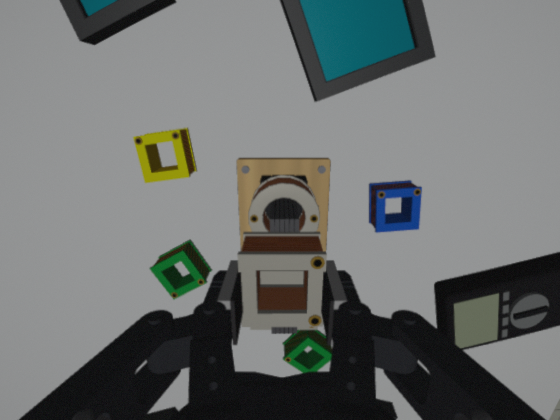

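The small coil is in the jaws (282,285) and the round coil stayed on its leg (285,215). Carrying it to the small square tray.

Call:
apply_moves(
  series=[
    {"delta_pos":[2.2,-1.6,0],"spin":-0.055},
    {"delta_pos":[2.8,-1.85,0],"spin":-0.055},
    {"delta_pos":[2.9,-1.7,0],"spin":-0.055},
    {"delta_pos":[3.0,-1.5,0.2],"spin":-0.055},
    {"delta_pos":[3.06,-1.34,0.3],"spin":-0.055},
    {"delta_pos":[3.0,-1.2,0.4],"spin":-0.055},
    {"delta_pos":[2.0,-0.7,0.5],"spin":-0.05},
    {"delta_pos":[0.5,-0.2,0.3],"spin":0},
    {"delta_pos":[0,0,0],"spin":0},
  ],
)

```text
clock: 11.15
position: [411.9, 249.2, 124.7]
tool_rot: [0.004, 0.551, 0.835, -0.002]
wrist_force: [0.6, -1.0, -1.8]
finger_gap: 37.6
```

```bash
python3 tray.py w7; python3 plan.py 412 257 60 22.5
```

```text
teal [459. 302.] [609. 219.] [73.6 73. ] 21.6
teal [285. 200.] [411.9 253.5] [54.8 52.8] 23.2
now [412.5 248.8 124.9] yaw 23.14 tilt 0.48 D [ -0.5   8.2 -64.9] w -0.011 n 2 j [ 0.38  0.25 -0.37  0.95 -0.01  1.55]
{"delta_pos":[0.39,0.14,3.24],"spin":0.006},{"delta_pos":[0.39,0.14,3.24],"spin":0.006},
```

Call:
apply_moves(
  series=[
    {"delta_pos":[0.25,0.1,1.5],"spin":0},
    {"delta_pos":[0.2,0.05,2.0],"spin":0},
    {"delta_pos":[0,0,2.0],"spin":0},
    {"delta_pos":[0,0,1.3],"spin":0},
    {"delta_pos":[0,0,0.5],"spin":0},
    {"delta_pos":[0,0,0],"spin":0},
  ],
)

```text
clock: 11.7
position: [418.8, 249.3, 50.4]
tool_rot: [0.006, 0.556, 0.831, -0.0]
wrist_force: [0.5, 0.2, -1.1]
finger_gap: 37.6
```

```bash
python3 plan.py 412 254 25 22.9
```

```text
now [418.8 249.3  50.4] yaw 22.48 tilt 0.65 D [ -6.8   4.7 -25.4] w 0.007 n 1 j [ 0.38  0.33 -0.49  0.75 -0.01  1.55]
{"delta_pos":[0.70,-0.45,2.54],"spin":-0.007},
```

Call:
apply_moves(
  series=[
    {"delta_pos":[0.5,-0.4,0],"spin":-0.005},
    {"delta_pos":[0.3,-0.15,0.3],"spin":0},
    {"delta_pos":[0,0,0.5],"spin":0},
    {"delta_pos":[0,0,0.4],"spin":0},
    {"delta_pos":[0,0,0.2],"spin":0},
    {"delta_pos":[0,0,0],"spin":0},
  ],
)

```text
clock: 12.2
position: [412.6, 254.5, 37.6]
tool_rot: [0.007, 0.555, 0.832, 0.001]
wrist_force: [-0.4, 0.0, -1.1]
finger_gap: 37.5
```

```bash
python3 plan.py 412 254 25 22.9
```

```text
now [412.6 254.5  37.6] yaw 22.63 tilt 0.81 D [ -0.6  -0.5 -12.6] w 0.005 n 1 j [ 0.39  0.34 -0.52  0.71 -0.01  1.57]
{"delta_pos":[-0.02,-0.08,1.26],"spin":-0.005},
```

Call:
apply_moves(
  series=[
    {"delta_pos":[0,-0.08,0.4],"spin":0},
    {"delta_pos":[0,-0.05,0.5],"spin":0},
    {"delta_pos":[0,0,0.2],"spin":0},
    {"delta_pos":[0,0,0.05],"spin":0},
    {"delta_pos":[0,0,0],"spin":0},
  ],
)

```text
clock: 12.62
position: [411.6, 254.0, 25.0]
tool_rot: [0.007, 0.555, 0.832, 0.001]
wrist_force: [0.6, 0.1, -1.1]
finger_gap: 37.5
```

```bash
python3 plan.py 412 254 25 22.9
```

```text
now [411.6 254.   25. ] yaw 22.64 tilt 0.82 D [0.4 0.  0. ] w 0.005 n 1 j [ 0.39  0.35 -0.54  0.67 -0.01  1.57]
{"delta_pos":[-0.01,0.04,-0.00],"spin":-0.005},
```

Call:
apply_moves(
  series=[
    {"delta_pos":[0,0,0.12],"spin":0},
    {"delta_pos":[0,0,0.12],"spin":0},
    {"delta_pos":[0,0,0.08],"spin":0},
  ],
)

```text
clock: 12.87
position: [411.8, 254.0, 24.6]
tool_rot: [0.008, 0.555, 0.832, 0.002]
wrist_force: [-5.1, -3.2, 16.4]
finger_gap: 37.8
```

Call:
apply_moves(
  series=[
    {"delta_pos":[0,0,-0.02],"spin":0},
    {"delta_pos":[0,0,0],"spin":0},
    {"delta_pos":[0,0,0],"spin":0},
    {"delta_pos":[0,0,0],"spin":0},
    {"delta_pos":[0,0,-0.5],"spin":0},
    {"delta_pos":[0,0,-2],"spin":0},
    {"delta_pos":[0,0,-3.5],"spin":0},
    {"delta_pos":[0,0,-3.5],"spin":0},
    {"delta_pos":[0,0,-3.5],"spin":0},
    {"delta_pos":[0,0,-2],"spin":0},
  ],
  grip=-1,
)

```text
clock: 13.7
position: [406.7, 253.5, 178.9]
tool_rot: [0.005, 0.555, 0.832, -0.001]
wrist_force: [0.4, 0.2, -0.1]
finger_gap: 85.5
```

```bash
cat > chk.py <<'E'
from h import *
import sys
f=sys.argv[1]; x,y,h=map(float,sys.argv[2:5]); p,d,c=snap('wrist',f); X=cloud(c,d); z=X[...,2]
m=((np.hypot(X[...,0]-x,X[...,1]-y)<50)&(z>h-6)&(z<h+6)).astype(np.uint8)
k=max(cv2.findContours(m,cv2.RETR_EXTERNAL,cv2.CHAIN_APPROX_NONE)[0],key=cv2.contourArea)
W=onplane(c,k.reshape(-1,2),h)[:,:2].astype(np.float32)
print('top',cv2.minAreaRect(W),cv2.minEnclosingCircle(W),np.nanmedian(z[m>0]))
E
python3 chk.py w8 412 254 41;python3 plan.py 553.7 -6.2 140 0.4
```

```text
top ((410.4144287109375, 254.43907165527344), (39.79527282714844, 39.72870635986328), 22.562063217163086) ((410.8494873046875, 254.11680603027344), 27.591398239135742) 39.78495059099755
now [407.8 254.  181.5] yaw 22.63 tilt 0.74 D [ 145.9 -260.2  -41.5] w -0.388 n 8 j [ 0.39  0.2  -0.27  1.09 -0.01  1.57]
{"delta_pos":[-3.70,0.43,0.52],"spin":0.049},{"delta_pos":[-3.68,0.61,0.52],"spin":0.049},{"delta_pos":[-3.64,0.79,0.52],"spin":0.049},{"delta_pos":[-3.60,0.96,0.52],"spin":0.049},{"delta_pos":[-3.55,1.14,0.52],"spin":0.049},{"delta_pos":[-3.49,1.31,0.52],"spin":0.049},{"delta_pos":[-3.42,1.48,0.52],"spin":0.049},{"delta_pos":[-3.35,1.64,0.52],"spin":0.049},
```

View pics/w8.png

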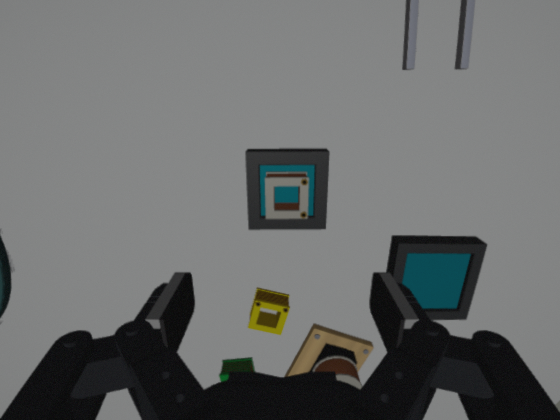

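The small coil sits flat in its cut-out (287,195), measured at (410.6,254.3), top at 40 mm. Next is the large coil, on the −y leg.

Call:
apply_moves(
  series=[
    {"delta_pos":[-3.0,0.35,0],"spin":0.049},
    {"delta_pos":[-3.7,0.6,0.3],"spin":0.049},
    {"delta_pos":[-3.64,0.8,0.4],"spin":0.049},
    {"delta_pos":[-3.6,0.96,0.5],"spin":0.049},
    {"delta_pos":[-3.55,1.14,0.5],"spin":0.049},
    {"delta_pos":[-3.5,1.3,0.5],"spin":0.049},
    {"delta_pos":[-3.4,1.48,0.5],"spin":0.049},
    {"delta_pos":[-2.6,1.3,0.5],"spin":0.03},
    {"delta_pos":[-1.0,0.4,0.3],"spin":0.01},
    {"delta_pos":[0,0,0],"spin":0},
  ],
)

```text
clock: 14.58
position: [556.9, -14.8, 154.3]
tool_rot: [0.008, 0.708, 0.706, 0.006]
wrist_force: [-0.5, -0.7, -0.3]
finger_gap: 85.2
```

```bash
python3 coils.py w9; python3 plan.py 553.7 -6.2 100 0.4
```

```text
82 797.0 [276. 215.] ((553.677978515625, -6.139233589172363), (19.78305435180664, 22.47789192199707), 0.39792564511299133)
82 1000.0 [274. 103.] ((553.03125, 68.64891052246094), (19.987483978271484, 20.291654586791992), 89.86990356445312)
56 5448.0 [276. 202.] ((553.7630004882812, -6.46534538269043), (59.75596618652344, 60.2640380859375), 0.7541300058364868)
56 4780.0 [274. 102.] ((553.34521484375, 68.29841613769531), (54.562625885009766, 54.63455581665039), 89.93058013916016)
now [556.6 -13.8 154.6] yaw -0.06 tilt 1.17 D [ -2.9   7.6 -54.6] w 0.008 n 2 j [-0.17  0.34 -0.15  1.06 -0.    1.4 ]
{"delta_pos":[0.38,-0.14,2.73],"spin":-0.004},{"delta_pos":[0.38,-0.14,2.73],"spin":-0.004},
```

```bash
python3 - <<'E'
s=open('plan.py').read()
a=s.index("        t=yaw(R)+"); b=s.index("    print()")
s=s[:a]+"""        Rz=Ro.from_euler('z',w*i/n).as_matrix()@R; e=Rz.T@(D/n/10)
        print('{"delta_pos":[%.2f,%.2f,%.2f],"spin":%.3f}'%(*e,-w/n),end=',')
"""+s[b:]
s=s.replace("'D',D","'tz',R[:,2].round(4),'D',D")
open('plan.py','w').write(s)
E
python3 plan.py 553.7 -6.3 70 0.4 5
```

```text
now [556.6 -13.8 154.6] yaw -0.06 tilt 1.17 tz [ 0.0201 -0.0038 -0.9998] D [ -2.9   7.5 -84.6] w 0.008 n 5 j [-0.17  0.34 -0.15  1.06 -0.    1.4 ]
{"delta_pos":[0.16,-0.09,1.69],"spin":-0.002},{"delta_pos":[0.16,-0.09,1.69],"spin":-0.002},{"delta_pos":[0.16,-0.09,1.69],"spin":-0.002},{"delta_pos":[0.16,-0.09,1.69],"spin":-0.002},{"delta_pos":[0.16,-0.09,1.69],"spin":-0.002},
```

Call:
apply_moves(
  series=[
    {"delta_pos":[0.3,-0.15,1.2],"spin":-0.003},
    {"delta_pos":[0.25,-0.12,1.7],"spin":-0.003},
    {"delta_pos":[0.15,-0.05,1.8],"spin":0},
    {"delta_pos":[0.1,-0.03,1.7],"spin":0},
    {"delta_pos":[0,0,0.8],"spin":0},
    {"delta_pos":[0,0,0.2],"spin":0},
    {"delta_pos":[0,0,0],"spin":0},
  ],
)

```text
clock: 15.22
position: [551.5, 2.2, 81.2]
tool_rot: [0.009, 0.701, 0.713, 0.007]
wrist_force: [-0.5, 0.1, 0.8]
finger_gap: 85.4
```

```bash
python3 plan.py 553.8 -6.3 40 0.5 1
```

```text
now [551.5   2.2  81.2] yaw 0.92 tilt 1.26 tz [ 0.0219 -0.0025 -0.9998] D [  2.3  -8.5 -41.2] w -0.007 n 1 j [-0.14  0.38 -0.3   0.87  0.    1.41]
{"delta_pos":[-0.84,0.13,4.13],"spin":0.007},
```

Call:
apply_moves(
  series=[
    {"delta_pos":[-0.4,0.05,0.5],"spin":0.004},
    {"delta_pos":[-0.4,0.05,1.0],"spin":0.003},
    {"delta_pos":[-0.1,0.05,1.2],"spin":0},
    {"delta_pos":[0,0,0.8],"spin":0},
    {"delta_pos":[0,0,0.3],"spin":0},
    {"delta_pos":[0,0,0],"spin":0},
  ],
)

```text
clock: 15.72
position: [555.9, -7.8, 43.4]
tool_rot: [0.011, 0.704, 0.71, 0.008]
wrist_force: [-0.4, -0.1, -0.2]
finger_gap: 85.5
```

```bash
python3 plan.py 553.8 -6.3 40 0.5 1
```

```text
now [555.9  -7.8  43.4] yaw 0.53 tilt 1.55 tz [ 0.0268 -0.0033 -0.9996] D [-2.1  1.5 -3.4] w -0.001 n 1 j [-0.16  0.42 -0.35  0.77  0.    1.4 ]
{"delta_pos":[0.15,-0.22,0.33],"spin":0.001},
```

Call:
apply_moves(
  series=[
    {"delta_pos":[0.15,-0.15,0.2],"spin":0},
    {"delta_pos":[0,-0.03,0.1],"spin":0},
    {"delta_pos":[0,0,0],"spin":0},
    {"delta_pos":[0,0,0],"spin":0},
  ],
)

```text
clock: 16.05
position: [554.4, -6.4, 40.8]
tool_rot: [0.011, 0.704, 0.71, 0.009]
wrist_force: [1.1, -0.6, -0.7]
finger_gap: 85.8
```

```bash
python3 plan.py 554.2 -6.3 40 0.5 1
```

```text
now [554.4  -6.4  40.8] yaw 0.51 tilt 1.6 tz [ 0.0277 -0.0034 -0.9996] D [-0.2  0.1 -0.8] w -0.0 n 1 j [-0.16  0.42 -0.36  0.76  0.    1.4 ]
{"delta_pos":[0.01,-0.02,0.08],"spin":0.000},
```

Call:
apply_moves(
  series=[
    {"delta_pos":[0,0,0.03],"spin":0},
    {"delta_pos":[0,0,0],"spin":0},
    {"delta_pos":[0,0,0],"spin":0},
    {"delta_pos":[0,0,0],"spin":0},
    {"delta_pos":[0,0,0],"spin":0},
    {"delta_pos":[0,0,0],"spin":0},
    {"delta_pos":[0,0,0],"spin":0},
  ],
  grip=1,
)

```text
clock: 16.63
position: [554.6, -6.3, 41.7]
tool_rot: [0.012, 0.704, 0.71, 0.009]
wrist_force: [-0.6, -0.1, 0.7]
finger_gap: 57.1
```

```bash
python3 plan.py 554.2 -6.3 120 0.5 8;  python3 -c "
from h import *
s=read_state();print(s['wrist_force'],s['wrist_torque'],s['finger_gap'])"
```

```text
now [554.6  -6.3  41.7] yaw 0.53 tilt 1.67 tz [ 0.0289 -0.0036 -0.9996] D [-0.4  0.  78.3] w -0.0 n 8 j [-0.16  0.42 -0.36  0.76  0.    1.4 ]
{"delta_pos":[-0.00,0.02,-0.98],"spin":0.000},{"delta_pos":[-0.00,0.02,-0.98],"spin":0.000},{"delta_pos":[-0.00,0.02,-0.98],"spin":0.000},{"delta_pos":[-0.00,0.02,-0.98],"spin":0.000},{"delta_pos":[-0.00,0.02,-0.98],"spin":0.000},{"delta_pos":[-0.00,0.02,-0.98],"spin":0.000},{"delta_pos":[-0.00,0.02,-0.98],"spin":0.000},{"delta_pos":[-0.00,0.02,-0.98],"spin":0.000},
[-0.61273779 -0.1386217   0.66249724] [-0.01011594  0.11578632  0.01841229] 57.07200608097837
```

Call:
apply_moves(
  series=[
    {"delta_pos":[0,0.01,-0.4],"spin":0},
    {"delta_pos":[0,0.02,-0.8],"spin":0},
    {"delta_pos":[0,0.02,-0.8],"spin":0},
    {"delta_pos":[0,0.02,-0.6],"spin":0},
  ],
)

```text
clock: 16.97
position: [553.3, -6.0, 68.4]
tool_rot: [0.01, 0.704, 0.71, 0.008]
wrist_force: [0.7, 0.9, -3.9]
finger_gap: 57.9
```

```bash
python3 plan.py 554.2 -6.3 120 0.5 6;  python3 -c "
from h import *
s=read_state();print(s['wrist_force'],s['wrist_torque'],s['finger_gap'])"
```

```text
now [553.3  -6.   68.4] yaw 0.53 tilt 1.47 tz [ 0.0255 -0.0031 -0.9997] D [ 0.9 -0.3 51.6] w -0.0 n 6 j [-0.16  0.39 -0.32  0.83  0.    1.4 ]
{"delta_pos":[-0.01,0.04,-0.86],"spin":0.000},{"delta_pos":[-0.01,0.04,-0.86],"spin":0.000},{"delta_pos":[-0.01,0.04,-0.86],"spin":0.000},{"delta_pos":[-0.01,0.04,-0.86],"spin":0.000},{"delta_pos":[-0.01,0.04,-0.86],"spin":0.000},{"delta_pos":[-0.01,0.04,-0.86],"spin":0.000},
[ 0.6809371   0.93558495 -3.90117856] [-0.02095718  0.02282575 -0.02215341] 57.856793039702886
```

Weight 3.5–3.9 N, no side force: sliding up freely.

Call:
apply_moves(
  series=[
    {"delta_pos":[0,0.06,-0.8],"spin":0},
    {"delta_pos":[0,0.05,-1.0],"spin":0},
    {"delta_pos":[0,0.05,-1.2],"spin":0},
    {"delta_pos":[0,0.05,-1.5],"spin":0},
    {"delta_pos":[0,0.05,-1.5],"spin":0},
    {"delta_pos":[0,0.05,-1.0],"spin":0},
    {"delta_pos":[0,0,-0.2],"spin":0},
  ],
)

```text
clock: 17.55
position: [555.0, -5.8, 149.8]
tool_rot: [0.012, 0.704, 0.71, 0.009]
wrist_force: [0.6, -0.4, -3.9]
finger_gap: 57.5
```

```bash
python3 plan.py 609 219.5 135 21.4;  python3 -c "
from h import *
s=read_state();print(s['wrist_force'],s['wrist_torque'],s['finger_gap'])"
```

```text
now [555.   -5.8 149.8] yaw 0.53 tilt 1.67 tz [ 0.0289 -0.0036 -0.9996] D [ 54.  225.3 -14.8] w 0.364 n 7 j [-0.16  0.33 -0.18  1.03  0.    1.4 ]
{"delta_pos":[3.21,0.79,0.22],"spin":-0.052},{"delta_pos":[3.17,0.96,0.23],"spin":-0.052},{"delta_pos":[3.11,1.12,0.23],"spin":-0.052},{"delta_pos":[3.05,1.28,0.24],"spin":-0.052},{"delta_pos":[2.98,1.44,0.24],"spin":-0.052},{"delta_pos":[2.90,1.59,0.25],"spin":-0.052},{"delta_pos":[2.81,1.74,0.25],"spin":-0.052},
[ 0.64783925 -0.37318102 -3.94150524] [ 0.01127527  0.02611547 -0.0053765 ] 57.51306784326641
```

Call:
apply_moves(
  series=[
    {"delta_pos":[2.2,0.5,0],"spin":-0.045},
    {"delta_pos":[3.17,0.95,0],"spin":-0.052},
    {"delta_pos":[3.1,1.1,0],"spin":-0.052},
    {"delta_pos":[3.05,1.3,0.1],"spin":-0.052},
    {"delta_pos":[3.0,1.45,0.2],"spin":-0.052},
    {"delta_pos":[2.9,1.6,0.2],"spin":-0.052},
    {"delta_pos":[2.6,1.6,0.2],"spin":-0.05},
    {"delta_pos":[1.0,0.8,0.2],"spin":-0.01},
    {"delta_pos":[0.2,0,0],"spin":0},
    {"delta_pos":[0,0,0],"spin":0},
  ],
)

```text
clock: 18.38
position: [610.9, 230.5, 142.7]
tool_rot: [0.014, 0.557, 0.83, 0.007]
wrist_force: [0.6, 0.5, -3.2]
finger_gap: 57.6
```

```bash
python3 tray.py w10; python3 plan.py 609 219.5 80 21.4 3
```

```text
teal [270. 191.] [601.9 234.2] [76.8 42.5] 21.9
teal [70. 87.] [410.8 253.6] [51.3 54.6] 22.6
now [610.9 229.9 142.7] yaw 22.21 tilt 1.82 tz [ 0.0314 -0.0049 -0.9995] D [ -1.9 -10.4 -62.7] w -0.014 n 3 j [ 0.24  0.5   0.08  1.12 -0.01  1.42]
{"delta_pos":[-0.26,-0.25,2.09],"spin":0.005},{"delta_pos":[-0.26,-0.24,2.09],"spin":0.005},{"delta_pos":[-0.26,-0.24,2.09],"spin":0.005},
```

Call:
apply_moves(
  series=[
    {"delta_pos":[-0.4,-0.3,1.0],"spin":0.005},
    {"delta_pos":[-0.4,-0.3,1.6],"spin":0.005},
    {"delta_pos":[-0.1,-0.1,2.0],"spin":0},
    {"delta_pos":[0,0,2.0],"spin":0},
    {"delta_pos":[0,0,1.2],"spin":0},
    {"delta_pos":[0,0,0.3],"spin":0},
    {"delta_pos":[0,0,0],"spin":0},
  ],
)

```text
clock: 19.02
position: [609.9, 208.2, 61.6]
tool_rot: [0.016, 0.568, 0.823, 0.007]
wrist_force: [0.2, -0.1, -3.8]
finger_gap: 57.5
```

```bash
python3 plan.py 609 219.5 26 21.4 3
```

```text
now [609.9 208.2  61.6] yaw 20.82 tilt 1.97 tz [ 0.0338 -0.0066 -0.9994] D [ -0.9  11.3 -35.6] w 0.01 n 3 j [ 0.21  0.53 -0.09  0.92 -0.01  1.42]
{"delta_pos":[0.39,0.07,1.18],"spin":-0.003},{"delta_pos":[0.39,0.07,1.18],"spin":-0.003},{"delta_pos":[0.39,0.07,1.18],"spin":-0.003},
```

Call:
apply_moves(
  series=[
    {"delta_pos":[0.5,0.05,0.2],"spin":-0.005},
    {"delta_pos":[0.3,0.05,0.5],"spin":-0.003},
    {"delta_pos":[0.0,0.04,0.7],"spin":0},
    {"delta_pos":[0,0.03,0.5],"spin":0},
    {"delta_pos":[0,0,0.1],"spin":0},
    {"delta_pos":[0,0,0],"spin":0},
  ],
)

```text
clock: 19.52
position: [610.7, 215.8, 43.0]
tool_rot: [0.017, 0.565, 0.825, 0.008]
wrist_force: [-0.0, 0.5, -3.4]
finger_gap: 57.2
```

```bash
python3 plan.py 609 219.5 25 21.4 3
```

```text
now [610.7 215.8  43. ] yaw 21.2 tilt 2.2 tz [ 0.0379 -0.0059 -0.9993] D [ -1.7   3.7 -18. ] w 0.003 n 3 j [ 0.22  0.55 -0.11  0.87 -0.01  1.42]
{"delta_pos":[0.15,-0.03,0.60],"spin":-0.001},{"delta_pos":[0.15,-0.03,0.60],"spin":-0.001},{"delta_pos":[0.15,-0.03,0.60],"spin":-0.001},
```

Call:
apply_moves(
  series=[
    {"delta_pos":[0.3,-0.1,0.2],"spin":-0.003},
    {"delta_pos":[0.1,-0.05,0.3],"spin":0},
    {"delta_pos":[0,0,0.5],"spin":0},
    {"delta_pos":[0,0,0.3],"spin":0},
    {"delta_pos":[0,0,0],"spin":0},
    {"delta_pos":[0,0,0],"spin":0},
  ],
)

```text
clock: 20.02
position: [608.1, 219.5, 28.6]
tool_rot: [0.017, 0.563, 0.826, 0.008]
wrist_force: [-0.5, -0.3, -3.6]
finger_gap: 57.9
```

```bash
python3 plan.py 609 219.5 25 21.4 1
```

```text
now [608.1 219.5  28.6] yaw 21.42 tilt 2.21 tz [ 0.0381 -0.0059 -0.9993] D [ 0.9 -0.  -3.6] w -0.0 n 1 j [ 0.23  0.56 -0.13  0.84 -0.01  1.42]
{"delta_pos":[-0.03,0.07,0.36],"spin":0.000},
```

Call:
apply_moves(
  series=[
    {"delta_pos":[0,0.05,0.15],"spin":0},
    {"delta_pos":[0,0,0.15],"spin":0},
    {"delta_pos":[0,0,0.1],"spin":0},
    {"delta_pos":[0,0,0.08],"spin":0},
  ],
)

```text
clock: 20.35
position: [609.3, 219.5, 24.6]
tool_rot: [0.018, 0.563, 0.826, 0.009]
wrist_force: [-7.3, 0.5, 18.0]
finger_gap: 57.1
```

Call:
apply_moves(
  series=[
    {"delta_pos":[0,0,0],"spin":0},
    {"delta_pos":[0,0,0],"spin":0},
    {"delta_pos":[0,0,0],"spin":0},
    {"delta_pos":[0,0,0],"spin":0},
    {"delta_pos":[0,0,-0.5],"spin":0},
    {"delta_pos":[0,0,-2],"spin":0},
    {"delta_pos":[0,0,-3],"spin":0},
    {"delta_pos":[0,0,-3.5],"spin":0},
    {"delta_pos":[0,0,-3.5],"spin":0},
    {"delta_pos":[0,0,-2],"spin":0},
  ],
  grip=-1,
)

```text
clock: 21.18
position: [601.3, 219.7, 173.0]
tool_rot: [0.016, 0.564, 0.826, 0.006]
wrist_force: [1.4, 0.4, 0.0]
finger_gap: 85.5
```

```bash
python3 chk.py w11 609 219.5 45;python3 plan.py 553.2 68.7 135 0.4 7
```

```text
top ((607.658203125, 219.00570678710938), (59.776206970214844, 59.880126953125), 21.2746639251709) ((607.2512817382812, 219.0580596923828), 41.68790054321289) 43.80033012269242
now [602.4 220.  176.1] yaw 21.39 tilt 2.17 tz [ 0.0372 -0.0064 -0.9993] D [ -49.2 -151.3  -41.1] w -0.366 n 7 j [ 0.23  0.46  0.11  1.18 -0.01  1.43]
{"delta_pos":[-1.75,-1.46,0.57],"spin":0.052},{"delta_pos":[-1.82,-1.37,0.58],"spin":0.052},{"delta_pos":[-1.89,-1.27,0.58],"spin":0.052},{"delta_pos":[-1.95,-1.17,0.59],"spin":0.052},{"delta_pos":[-2.01,-1.06,0.59],"spin":0.052},{"delta_pos":[-2.06,-0.96,0.60],"spin":0.052},{"delta_pos":[-2.11,-0.85,0.60],"spin":0.052},
```

View pics/w11.png

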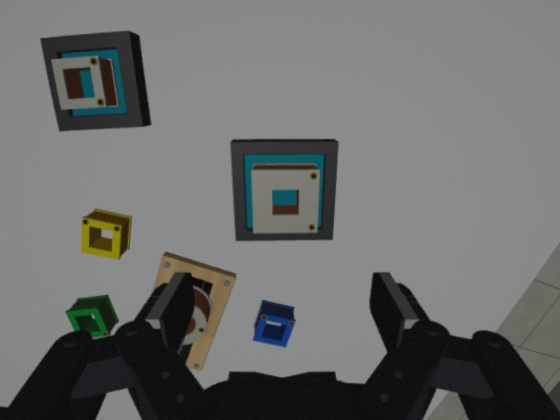

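The large coil sits flat in its cut-out (285,198), measured at (607.5,219.0) with its top at 44 mm. Next is the round coil.

Call:
apply_moves(
  series=[
    {"delta_pos":[-1.6,-1.3,0.2],"spin":0.05},
    {"delta_pos":[-1.8,-1.37,0.5],"spin":0.052},
    {"delta_pos":[-1.9,-1.27,0.6],"spin":0.052},
    {"delta_pos":[-1.95,-1.17,0.6],"spin":0.052},
    {"delta_pos":[-2.0,-1.06,0.6],"spin":0.052},
    {"delta_pos":[-2.0,-0.96,0.6],"spin":0.052},
    {"delta_pos":[-1.2,-0.5,0.6],"spin":0.04},
    {"delta_pos":[0,0,0.3],"spin":0},
    {"delta_pos":[0,0,0],"spin":0},
    {"delta_pos":[0,0,0],"spin":0},
  ],
)

```text
clock: 22.07
position: [557.0, 76.8, 138.7]
tool_rot: [0.018, 0.704, 0.71, 0.015]
wrist_force: [-0.2, 0.1, 0.5]
finger_gap: 85.2
```

```bash
python3 coils.py w12; python3 plan.py 553.6 68.5 75 0.4 4
```

```text
82 688.0 [274. 334.] ((554.0057983398438, -5.008135795593262), (26.744508743286133, 20.155385971069336), 89.12406921386719)
82 860.5 [273. 244.] ((552.8709716796875, 70.0237808227539), (22.988819122314453, 19.78056526184082), 89.46488189697266)
56 193.0 [273. 305.] ((553.6658935546875, 2.013793468475342), (9.916428565979004, 20.01433563232422), 88.73017883300781)
56 2060.0 [272. 230.] ((553.0694580078125, 69.73945617675781), (55.20579528808594, 54.21205139160156), 87.75862121582031)
now [557.1  77.1 138.8] yaw 0.56 tilt 2.75 tz [ 0.0478 -0.0044 -0.9988] D [ -3.5  -8.6 -63.8] w -0.003 n 4 j [-0.01  0.34 -0.2   0.99 -0.    1.56]
{"delta_pos":[-0.21,-0.17,1.59],"spin":0.001},{"delta_pos":[-0.21,-0.17,1.59],"spin":0.001},{"delta_pos":[-0.21,-0.17,1.59],"spin":0.001},{"delta_pos":[-0.21,-0.17,1.59],"spin":0.001},
```

Call:
apply_moves(
  series=[
    {"delta_pos":[-0.3,-0.15,1.0],"spin":0},
    {"delta_pos":[-0.3,-0.15,1.6],"spin":0},
    {"delta_pos":[-0.1,-0.08,1.8],"spin":0},
    {"delta_pos":[0,-0.08,1.5],"spin":0},
    {"delta_pos":[0,0,0.6],"spin":0},
    {"delta_pos":[0,0,0],"spin":0},
    {"delta_pos":[0,0,0],"spin":0},
  ],
)

```text
clock: 22.7
position: [559.8, 74.8, 74.3]
tool_rot: [0.02, 0.699, 0.714, 0.018]
wrist_force: [-0.5, -0.1, 0.4]
finger_gap: 85.7
```

```bash
python3 plan.py 553.8 68.8 41 0.4 3
```

```text
now [559.8  74.8  74.3] yaw 1.22 tilt 3.08 tz [ 0.0537 -0.0033 -0.9986] D [ -6.   -6.  -33.3] w -0.014 n 3 j [-0.01  0.39 -0.31  0.82 -0.    1.54]
{"delta_pos":[-0.19,-0.26,1.10],"spin":0.005},{"delta_pos":[-0.19,-0.26,1.10],"spin":0.005},{"delta_pos":[-0.19,-0.26,1.10],"spin":0.005},
```

Call:
apply_moves(
  series=[
    {"delta_pos":[-0.4,-0.5,0.2],"spin":0.006},
    {"delta_pos":[-0.2,-0.25,0.6],"spin":0.006},
    {"delta_pos":[0,-0.1,1.0],"spin":0},
    {"delta_pos":[0,-0.1,0.9],"spin":0},
    {"delta_pos":[0,0,0.3],"spin":0},
    {"delta_pos":[0,0,0],"spin":0},
  ],
)

```text
clock: 23.2
position: [553.0, 68.2, 45.0]
tool_rot: [0.022, 0.704, 0.71, 0.02]
wrist_force: [-0.3, 0.1, 0.3]
finger_gap: 85.2
```

```bash
python3 plan.py 553.9 68.8 41 0.4 1
```

```text
now [553.   68.2  45. ] yaw 0.5 tilt 3.38 tz [ 0.0589 -0.0034 -0.9983] D [ 0.9  0.6 -4. ] w -0.002 n 1 j [-0.02  0.4  -0.38  0.73 -0.    1.54]
{"delta_pos":[0.06,0.06,0.40],"spin":0.002},
```

Call:
apply_moves(
  series=[
    {"delta_pos":[0.04,0.06,0.25],"spin":0},
    {"delta_pos":[0,0,0.1],"spin":0},
    {"delta_pos":[0,0,0],"spin":0},
  ],
)

```text
clock: 23.45
position: [554.2, 68.5, 41.7]
tool_rot: [0.022, 0.704, 0.71, 0.02]
wrist_force: [-0.8, -0.5, -0.4]
finger_gap: 85.5
```

```bash
python3 plan.py 553.9 68.8 41 0.4 1
```

```text
now [554.2  68.5  41.7] yaw 0.48 tilt 3.41 tz [ 0.0594 -0.0035 -0.9982] D [-0.3  0.3 -0.7] w -0.001 n 1 j [-0.02  0.41 -0.38  0.72 -0.    1.54]
{"delta_pos":[0.03,-0.03,0.06],"spin":0.001},
```

Call:
apply_moves(
  series=[
    {"delta_pos":[0,0,0.05],"spin":0},
    {"delta_pos":[0,0,0],"spin":0},
    {"delta_pos":[0,0,0],"spin":0},
    {"delta_pos":[0,0,0],"spin":0},
    {"delta_pos":[0,0,0],"spin":0},
    {"delta_pos":[0,0,0],"spin":0},
    {"delta_pos":[0,0,0],"spin":0},
  ],
  grip=1,
)

```text
clock: 24.03
position: [554.4, 68.6, 42.1]
tool_rot: [0.023, 0.704, 0.71, 0.02]
wrist_force: [-1.1, 0.2, 0.2]
finger_gap: 52.4
```

```bash
python3 plan.py 553.9 68.8 70 0.4 4; python3 -c "
from h import *
s=read_state();print(s['wrist_force'],s['wrist_torque'],s['finger_gap'])"
```

```text
now [554.4  68.6  42.1] yaw 0.5 tilt 3.46 tz [ 0.0603 -0.0036 -0.9982] D [-0.5  0.2 27.9] w -0.002 n 4 j [-0.02  0.41 -0.38  0.72 -0.    1.54]
{"delta_pos":[0.00,0.03,-0.70],"spin":0.000},{"delta_pos":[0.00,0.03,-0.70],"spin":0.000},{"delta_pos":[0.00,0.03,-0.70],"spin":0.000},{"delta_pos":[0.00,0.03,-0.70],"spin":0.000},
[-1.05198983  0.23391112  0.16825746] [-0.05395726  0.07138357  0.02077999] 52.37832265859586
```

Call:
apply_moves(
  series=[
    {"delta_pos":[0,0.02,-0.4],"spin":0},
    {"delta_pos":[0,0.04,-0.8],"spin":0},
    {"delta_pos":[0,0.04,-0.8],"spin":0},
    {"delta_pos":[0,0.04,-0.6],"spin":0},
  ],
)

```text
clock: 24.37
position: [553.2, 68.7, 69.0]
tool_rot: [0.022, 0.704, 0.71, 0.019]
wrist_force: [1.2, -0.0, -2.3]
finger_gap: 52.3
```

```bash
python3 plan.py 554 68.8 135 0.4 6; python3 -c "
from h import *
s=read_state();print(s['wrist_force'],s['wrist_torque'],s['finger_gap'])"
```

```text
now [553.2  68.7  69. ] yaw 0.5 tilt 3.29 tz [ 0.0573 -0.0034 -0.9984] D [ 0.8  0.1 66. ] w -0.002 n 6 j [-0.02  0.38 -0.34  0.79 -0.    1.54]
{"delta_pos":[-0.00,0.08,-1.10],"spin":0.000},{"delta_pos":[-0.00,0.08,-1.10],"spin":0.000},{"delta_pos":[-0.00,0.08,-1.10],"spin":0.000},{"delta_pos":[-0.00,0.08,-1.10],"spin":0.000},{"delta_pos":[-0.00,0.08,-1.10],"spin":0.000},{"delta_pos":[-0.00,0.08,-1.10],"spin":0.000},
[ 1.24147864 -0.04696992 -2.29039329] [-0.02415249  0.08538152 -0.02128555] 52.31762495366493
```

Call:
apply_moves(
  series=[
    {"delta_pos":[0,0.08,-0.8],"spin":0},
    {"delta_pos":[0,0.08,-1.0],"spin":0},
    {"delta_pos":[0,0.08,-1.2],"spin":0},
    {"delta_pos":[0,0.08,-1.5],"spin":0},
    {"delta_pos":[0,0.08,-1.5],"spin":0},
    {"delta_pos":[0,0.06,-1.0],"spin":0},
    {"delta_pos":[0,0,-0.2],"spin":0},
  ],
)

```text
clock: 24.95
position: [554.2, 69.0, 150.7]
tool_rot: [0.023, 0.704, 0.71, 0.02]
wrist_force: [0.5, 0.3, -2.8]
finger_gap: 52.0
```

```bash
python3 plan.py 388 -281 135 -20 11; python3 -c "
from h import *
s=read_state();print(s['wrist_force'],s['wrist_torque'],s['finger_gap'])
snap('wrist','w13')"
```

```text
now [554.2  69.  150.7] yaw 0.5 tilt 3.51 tz [ 0.0611 -0.0035 -0.9981] D [-166.2 -350.   -15.7] w -0.358 n 11 j [-0.02  0.31 -0.2   0.99 -0.    1.54]
{"delta_pos":[-3.17,-1.54,0.06],"spin":0.033},{"delta_pos":[-3.22,-1.44,0.07],"spin":0.033},{"delta_pos":[-3.26,-1.34,0.07],"spin":0.033},{"delta_pos":[-3.30,-1.23,0.08],"spin":0.033},{"delta_pos":[-3.34,-1.12,0.09],"spin":0.033},{"delta_pos":[-3.38,-1.01,0.09],"spin":0.033},{"delta_pos":[-3.41,-0.90,0.10],"spin":0.033},{"delta_pos":[-3.43,-0.79,0.11],"spin":0.033},{"delta_pos":[-3.46,-0.68,0.11],"spin":0.033},{"delta_pos":[-3.48,-0.57,0.12],"spin":0.033},{"delta_pos":[-3.49,-0.45,0.13],"spin":0.033},
[ 0.48508324  0.34158517 -2.83077364] [ 0.00220997  0.03877564 -0.04024041] 51.99369813148247
```

View pics/w13.png

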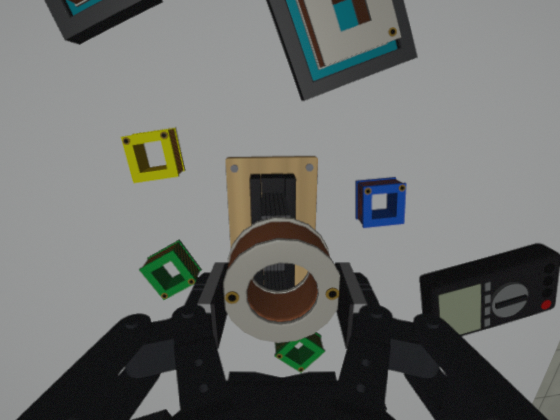

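The round coil is held level in the jaws (282,290) and both legs are bare. Carrying it to the round tray.

Call:
apply_moves(
  series=[
    {"delta_pos":[-2.3,-1.0,0],"spin":0.03},
    {"delta_pos":[-3.2,-1.44,0],"spin":0.033},
    {"delta_pos":[-3.26,-1.34,0],"spin":0.033},
    {"delta_pos":[-3.3,-1.23,0.05],"spin":0.033},
    {"delta_pos":[-3.34,-1.12,0.1],"spin":0.033},
    {"delta_pos":[-3.38,-1.0,0.1],"spin":0.033},
    {"delta_pos":[-3.4,-0.9,0.1],"spin":0.033},
    {"delta_pos":[-3.43,-0.8,0.1],"spin":0.033},
    {"delta_pos":[-3.0,-0.6,0.1],"spin":0.033},
    {"delta_pos":[-2.5,-0.4,0.1],"spin":0.03},
  ],
)

```text
clock: 25.83
position: [408.0, -233.2, 132.7]
tool_rot: [0.019, 0.811, 0.585, 0.025]
wrist_force: [0.3, -0.5, -2.6]
finger_gap: 52.0
```

```bash
python3 plan.py 388 -281 130 -20 3
```

```text
now [ 408.  -233.2  132.7] yaw -18.4 tilt 3.54 tz [ 0.0617 -0.0013 -0.9981] D [-20.  -47.8  -2.7] w -0.028 n 3 j [-0.72  0.19 -0.43  0.9   0.04  1.17]
{"delta_pos":[-1.72,-0.13,0.05],"spin":0.009},{"delta_pos":[-1.72,-0.12,0.05],"spin":0.009},{"delta_pos":[-1.72,-0.10,0.05],"spin":0.009},
```

Call:
apply_moves(
  series=[
    {"delta_pos":[-1.5,-0.1,0.05],"spin":0.009},
    {"delta_pos":[-1.2,-0.1,0.05],"spin":0.009},
    {"delta_pos":[-0.4,0,0],"spin":0},
    {"delta_pos":[0,0,0],"spin":0},
    {"delta_pos":[0,0,0],"spin":0},
  ],
)

```text
clock: 26.25
position: [392.0, -266.9, 128.9]
tool_rot: [0.017, 0.819, 0.574, 0.024]
wrist_force: [0.3, 0.4, -3.6]
finger_gap: 52.3
```

```bash
python3 tray.py w14; python3 plan.py 388 -281 70 -20 4
```

```text
teal [276. 209.] [ 392.7 -267.9] [43.2 71.5] 71.9
teal [539. 106.] [ 647.4 -263.1] [112.   31.1] 71.1
now [ 392.1 -266.7  129. ] yaw -19.98 tilt 3.4 tz [ 5.930e-02 -6.000e-04 -9.982e-01] D [ -4.1 -14.3 -59. ] w -0.0 n 4 j [-0.8   0.2  -0.42  0.9   0.04  1.12]
{"delta_pos":[-0.40,-0.06,1.47],"spin":0.000},{"delta_pos":[-0.40,-0.06,1.47],"spin":0.000},{"delta_pos":[-0.40,-0.06,1.47],"spin":0.000},{"delta_pos":[-0.40,-0.06,1.47],"spin":0.000},
```

Call:
apply_moves(
  series=[
    {"delta_pos":[-0.6,-0.08,0.8],"spin":0},
    {"delta_pos":[-0.6,-0.06,1.3],"spin":0},
    {"delta_pos":[-0.2,-0.06,1.6],"spin":0},
    {"delta_pos":[0,-0.06,1.6],"spin":0},
    {"delta_pos":[0,-0.05,0.8],"spin":0},
    {"delta_pos":[0,0,0.2],"spin":0},
    {"delta_pos":[0,0,0],"spin":0},
  ],
)

```text
clock: 26.88
position: [389.7, -276.3, 61.0]
tool_rot: [0.018, 0.816, 0.577, 0.024]
wrist_force: [-0.5, 0.0, -1.6]
finger_gap: 52.0
```

```bash
python3 plan.py 389 -281.5 26 -20 3
```

```text
now [ 389.7 -276.3   61. ] yaw -19.47 tilt 3.45 tz [ 6.020e-02 -7.000e-04 -9.982e-01] D [ -0.7  -5.2 -35. ] w -0.009 n 3 j [-0.81  0.28 -0.53  0.72  0.04  1.1 ]
{"delta_pos":[-0.19,-0.03,1.16],"spin":0.003},{"delta_pos":[-0.19,-0.03,1.16],"spin":0.003},{"delta_pos":[-0.19,-0.03,1.16],"spin":0.003},
```

Call:
apply_moves(
  series=[
    {"delta_pos":[-0.4,-0.03,0.4],"spin":0.004},
    {"delta_pos":[-0.15,-0.04,0.7],"spin":0.003},
    {"delta_pos":[0,-0.03,0.7],"spin":0},
    {"delta_pos":[0,-0.03,0.4],"spin":0},
    {"delta_pos":[0,0,0.1],"spin":0},
    {"delta_pos":[0,0,0],"spin":0},
  ],
)

```text
clock: 27.38
position: [388.7, -281.8, 36.5]
tool_rot: [0.019, 0.818, 0.575, 0.025]
wrist_force: [0.5, 0.2, -3.2]
finger_gap: 52.5
```

```bash
python3 plan.py 389 -281.5 26 -20 1
```

```text
now [ 388.7 -281.8   36.5] yaw -19.83 tilt 3.54 tz [ 0.0617 -0.0022 -0.9981] D [  0.3   0.3 -10.5] w -0.003 n 1 j [-0.82  0.31 -0.57  0.65  0.04  1.09]
{"delta_pos":[0.02,-0.05,1.05],"spin":0.003},
```

Call:
apply_moves(
  series=[
    {"delta_pos":[0,-0.02,0.35],"spin":0},
    {"delta_pos":[0,-0.02,0.35],"spin":0},
    {"delta_pos":[0,-0.01,0.15],"spin":0},
    {"delta_pos":[0,0,0.05],"spin":0},
    {"delta_pos":[0,0,0],"spin":0},
  ],
)

```text
clock: 27.8
position: [389.1, -281.8, 26.9]
tool_rot: [0.019, 0.818, 0.575, 0.025]
wrist_force: [-0.1, 1.3, -2.7]
finger_gap: 52.6
```

```bash
python3 plan.py 389 -281.5 26 -20 1
```

```text
now [ 389.1 -281.8   26.9] yaw -19.82 tilt 3.57 tz [ 0.0622 -0.0027 -0.9981] D [-0.1  0.3 -0.9] w -0.003 n 1 j [-0.82  0.32 -0.58  0.62  0.04  1.09]
{"delta_pos":[0.03,-0.02,0.09],"spin":0.003},
```

Call:
apply_moves(
  series=[
    {"delta_pos":[0,0,0.12],"spin":0},
    {"delta_pos":[0,0,0.12],"spin":0},
    {"delta_pos":[0,0,0.08],"spin":0},
  ],
)

```text
clock: 28.05
position: [389.5, -281.6, 24.9]
tool_rot: [0.019, 0.818, 0.575, 0.025]
wrist_force: [-9.0, 6.1, 32.0]
finger_gap: 52.7
```

Call:
apply_moves(
  series=[
    {"delta_pos":[0,0,-0.08],"spin":0},
    {"delta_pos":[0,0,0],"spin":0},
  ],
)

```text
clock: 28.22
position: [389.6, -281.9, 26.4]
tool_rot: [0.02, 0.818, 0.575, 0.025]
wrist_force: [0.1, -0.5, -3.3]
finger_gap: 52.6
```

Call:
apply_moves(
  series=[
    {"delta_pos":[0,0,0],"spin":0},
    {"delta_pos":[0,0,0],"spin":0},
    {"delta_pos":[0,0,0],"spin":0},
    {"delta_pos":[0,0,0],"spin":0},
    {"delta_pos":[0,0.02,-0.5],"spin":0},
    {"delta_pos":[0,0.1,-2],"spin":0},
    {"delta_pos":[0,0.2,-3],"spin":0},
    {"delta_pos":[0,0.2,-3.5],"spin":0},
    {"delta_pos":[0,0.2,-3.5],"spin":0},
    {"delta_pos":[0,0,-1.5],"spin":0},
  ],
  grip=-1,
)

```text
clock: 29.05
position: [385.7, -282.0, 170.5]
tool_rot: [0.017, 0.818, 0.575, 0.025]
wrist_force: [0.1, -0.3, 0.5]
finger_gap: 85.5
```

```bash
python3 chk.py w15 388.1 -281.4 45; python3 - <<'E'
from h import *
snap('top','top1'); s=read_state(); print(s['clock'],s['position'],s['wrist_force'],np.abs(s['dq']).max())
E
sed -i "s/p,d,c=snap('wrist',f)/p,d,c=load(f)/" tray.py; python3 tray.py w15
```

```text
top ((388.6800537109375, -280.1932067871094), (54.60557174682617, 54.559776306152344), 68.99464416503906) ((388.7596435546875, -280.45855712890625), 27.681350708007812) 43.75737787593687
29.15 [ 385.907858   -282.26090853  169.50493347] [-0.31722607 -0.09996991 -0.16118336] 0.07691952715005511
teal [276. 197.] [ 387.9 -284.7] [28.2 26.4] 25.2
teal [274. 181.] [ 391.  -272.7] [54.2 72. ] 76.2
teal [511.  85.] [ 647.6 -263.2] [111.8  32. ] 70.5
```

View pics/w15.png

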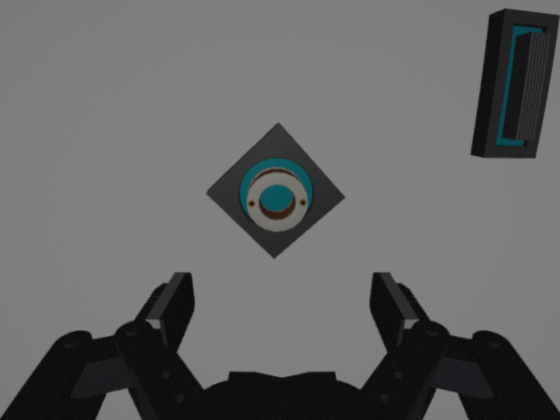

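View pics/top1.png

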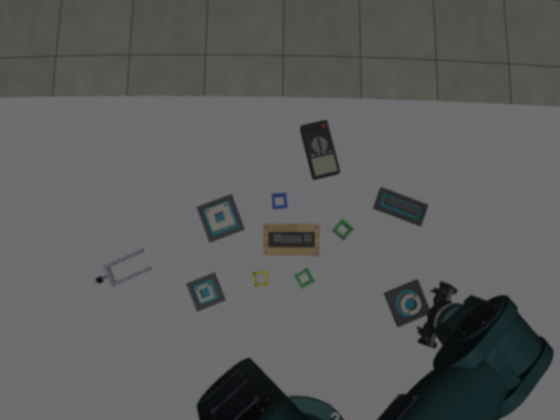

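All four parts sit in their cut-outs: bar (401,206), large (221,218), small (206,292), round (408,303). The multimeter (320,150) and bow (127,267) are at the same pixels as before. Handing in.

```bash
python3 -c "
from rig import *
print(finish_job())"
```

```text
the job is handed in; nothing more can be done
None
```

I took the transformer apart and put all four parts in their trays. I handed the job in at about 29 s on the robot's clock; no verdict is reported.

| Part | Distance from tray middle | Top height (measured / expected if seated) |
|---|---|---|
| Yoke bar | about 1 mm | 33.9 / 35 mm |
| Small coil | about 1.5 mm | 39.8 / 41 mm |
| Large coil | about 1.5 mm | 43.8 / 45 mm |
| Round coil | about 1.5 mm | 43.8 / 45 mm |

- **Checks:** The last wrist and top pictures show every part released in its cut-out, upright and apparently flat. I judged level from those pictures and the top heights, without a separate tilt measurement. The multimeter and the clamp bow are where they were, and the coloured look-alikes were not touched.
- **Tool tilt:** The tool's tilt crept up to about 3.5° during the job. The round coil was therefore set down slightly tilted, with a brief push of about 35 N before release, and it settled flat.
- **Disagreement between cameras:** The top camera placed the small and large trays about 3 mm farther left (+y) than the wrist camera did. I used the wrist values.

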